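# Snug a mortising-jig stop to the workpiece and lock it with a quarter-turn T-stud

## Robot

A 7-joint arm with a two-finger parallel gripper is mounted at the origin on a cart in front of the work surface, level with it; the furniture and walls round the work are solid. World frame = base frame: x ahead of the robot, y to its left, z up, the work surface at z = 0. Lengths are in m, angles in degrees, forces in N, time in s.
With the tool pointing down it reaches from about 0.4 to 0.85 m from the base axis. Payload 6.9 kg.
Tool frame: the origin (TCP) lies at the very end of the fingers, on their centre line; the grasp point (between the pads) lies r.hold_point_z behind it (r.hold_point_z is the distance from the TCP to the grasp point, in m); x points along the fingers, y is the direction in which the jaws open and shut, and the axes are right-handed (so a half turn about x gives the same grasp; the last joint's range is limited). The gripper opens to 85 mm and grips with 20 to 120 N. Pads are 22 mm wide; open, the fingers measure 114 mm over their backs; the gripper's body (76 mm by 85 mm) begins 54 mm behind the grasp point. The pads swing forward as they close: fully open they stand 13 mm farther back than shut.
Start: joints at [-66.95, 29.078, -13.613, 85.955, 7.202, 65.827, -8.869], TCP at [0.183, 0.598, 0.231] pointing down, gripper open.
Joint ranges: [-176.47, 176.47], [-13.61, 117.27], [-81.72, 77.17], [0.22, 143.17], [-87.28, 267.28], [10, 112.55], [-165.47, 165.47]. Speed limits (degrees/s): [136.94, 136.94, 180, 180, 180, 180, 180].

## Interface

Orientations are given as a 3x3 rotation matrix whose columns are the frame's x, y, z axes.
In Python, from cell import readout, read_camera, ticket, r gives the robot as it stands.
- The arm moves only by the shell command python3 -m creep 'ROWS' [FORCE]. ROWS is JSON, a list of rows, each an object with "grip": the opening, from 0 (shut) to 1 (fully open); "translation": the shift along the world's x, y, z in mm, a list of three; "dr": the turn, a rotation vector about the world's x, y, z in degrees, a list of three. In form: [{"grip": grip, "translation": [tx, ty, tz], "dr": [ax, ay, az]}, ...]. A call has 1 to 8 rows; each row shifts and turns the commanded pose from where the row before left it; what a row does not reach is not made up. A row lasts 1/8 s, in which the tool goes at most 62.5 mm and 10.7 degrees, less where a joint would pass 70% of its speed; a pose out of reach is approached as far as the arm can. A call is refused whole if a number of a shift passes 62.5 or a number of a turn 10.7, either way. A call with a gripper value outside its range is refused whole. The fingers move at their own pace and stop on an object; FORCE is the grip in N (left out, the last holds). Time passes only in rows, so rows that do not move let the fingers close. It gives the time, the measured TCP pose, the force and the opening at its end, in the units of the state.
- readout.observe(): the state, without advancing time (a new reading comes with each control period).
- read_camera(name): name is "side" or "top"; returns a dict with "img" (400x640x3 uint8, blue, green, red), "fx", "fy", "cx", "cy" (pixels), "rvec" (rotation vector, rad) and "tvec" (3), from world to camera coordinates, as OpenCV has them. Camera axes: x right, y down, z forward; pixel columns grow to the right and rows downward; lengths in m; the calibration is good to about 2 mm. A picture is of the moment at which its call begins. There is no depth.
- ticket.close_job(): hands the job in, once; it reports no verdict.
The state is a dict: "time_s": time; "qpos": joint angles; "qvel": joint speeds; "joint_torque": joint torques, N m; "eef_pos": TCP position; "tcp_rot": TCP orientation; "contact_force": force on the tool from outside, world axes, zero at the start; "ft_torque": the same for the moment, N m; "opening": finger opening in m.
Only numpy, scipy, OpenCV 4.12 (cv2) and the standard library are available. Lean on these libraries where they do the work, as an engineer would, in place of code of your own. Each camera call takes 0.05 s, during which the arm holds its last target.

## Task

On the mortising jig, slide the dark stop block along the T-track until the wooden offcut sits snugly, without play, between the block and the end cleat. Then take the winged T-stud out of its holder, drop its hammer head through the slot of the block and the track, push it down against its spring and twist it a quarter turn clockwise, so that the head hooks under the track lips, and leave it locked there. Work gently: ram neither the offcut nor the stud, and leave the mallet, marking gauge and chisel where they lie.

Things in the scene. Friction and masses are not known exactly. Their poses are not given: they have to be found in the camera images.
- jig: fixed jig: plywood base 120 x 340 x 22 mm, an aluminium T-track let in flush along it. Origin: centre of the underside; y along the track towards the cleat, x across, z up. Track slot 14 mm wide, lips 6 mm thick (underside 16 mm above the bench), channel floor 6.5 mm above the bench. The track lies in a wider groove, screwed down parallel to y up to 5 mm to either side of the line x = 0: find its slot by feel
- cleat_face (a point): middle of the face of the jig's end cleat that the offcut is pushed against, at y = +145 mm of the jig; x, y, z axes as the jig's. The snug offcut's other end is 140 mm from it, at y = +5 mm. A fence 18 mm high stands on the base at x = +38.5 mm, from y = +50 mm to the cleat
- stop_block: dark wooden stop block on the track, 54 mm (x, across the track) x 60 mm (y, along) x 28 mm high; origin at the centre of its underside, 22 mm above the bench, axes as the jig's. It is guided by the jig and slides only along y (about 3 N of friction); a roomy slot 26 x 30 mm (long way along the track) goes through its middle and gives on to the track slot below
- slot_mouth (a point): centre of the slot in the top face of the stop block, 50 mm above the bench; x and y axes as the jig's
- block_face (a point): middle of the end face of the stop block that meets the offcut, 36 mm above the bench
- offcut: loose hardwood offcut 140 x 70 x 45 mm (its own x, y, z; x lies nearly along the track), 0.2 to 0.4 kg, flat on the jig 5 to 30 mm short of the cleat; origin at the centre of its underside
- offcut_centre (a point): centre of the offcut, half-way up
- holder: fixed pale wooden stud holder 58 x 120 x 40 mm with two slots 18 x 30 mm, long way along its y, at y = -30 and +30 mm; origin at the centre of its underside. The stud stands in the slot at y = -30 mm; the other is empty
- stud: loose steel T-stud, upright, 84 mm long, 0.13 kg; origin at the centre of the head's underside, z up the shank. Hammer head 12.4 mm (x) x 25 mm (y) x 7 mm. A sprung collar 46 mm across, its underside 37 mm above the head's underside when relaxed, rests on the holder's top at first and later on the block's; it needs 2 N to move, then 2 N more per mm
- stud_wing (a point): centre of the black wing of the T-stud: 13 mm thick (x), 48 mm long (y, same way as the head), 24 mm high; 72 mm above the head's underside
- stud_head (a point): centre of the underside of the hammer head. Head along the track: 4 to 6.5 mm of push after the collar has landed (10 to 15 N, then a hard floor) takes the head below the lips, free to turn. The neck in the track slot lets it turn only clockwise seen from above, about a quarter turn, to a hard stop; let go, the spring draws the head up under the lips
- mallet: loose wooden mallet lying right of the jig, 315 x 119 x 66 mm; leave alone
- gauge: loose wooden marking gauge behind the jig, 60 x 210 x 76 mm; leave alone
- chisel: loose chisel lying behind left of the jig, 263 x 29 x 29 mm; leave alone
Mind the look-alikes: they are no part of the job. What is meant by the stud is not purple, and is the larger of those in its own colour.

How it is judged:
By the outcome, as a careful person would: the job done as asked, in the order asked, and still so for the second after the job is handed in, with the robot touching nothing.
It also fails if it takes over 72 s, if anything falls off the work surface, if the arm or the gripper's body presses on something with over 40 N, if the wrist force passes 120 N, or if a joint passes its speed limit or range.

## Working session

There is one attempt and no reset: what is moved stays moved. The work goes in short steps, Python scripts to look and compute and a shell command to move; the robot and the scene stay as the last step left them, time stands still between calls to the robot, and variables do not carry over. Pictures are saved under pics/ and viewed, and the job is handed in when it is done.

```bash
ls; mkdir -p pics; python3 - <<'E'
from cell import readout, read_camera, ticket, r
import cv2
print(readout.observe()); print(r.hold_point_z)
for n in("side","top"):
    c=read_camera(n); cv2.imwrite(f"pics/{n}0.png",c["img"]); print(n,{k:c[k] for k in c if k!="img"})
E
```

```text
pics
{'time_s': 0.0, 'qpos': array([-66.94894005,  29.12560767, -13.60926003,  86.009196  ,
         7.203415  ,  65.82746977,  -8.86935732]), 'qvel': array([-0.00991695,  0.04876208,  0.07302827, -0.11625667, -0.06042598,
       -0.05289453, -0.10179724]), 'joint_torque': array([ 3.22953010e-04, -6.20602441e+01, -2.18618944e+00, -2.49657851e+01,
        1.27503887e-02,  1.23003172e-02, -1.34664401e-05]), 'eef_pos': array([0.18273108, 0.5971577 , 0.23042606]), 'tcp_rot': array([[-4.73311425e-04,  2.92448634e-01,  9.56281116e-01],
       [-1.73908175e-03,  9.56279536e-01, -2.92449012e-01],
       [-9.99998376e-01, -1.80147049e-03,  5.59740517e-05]]), 'contact_force': array([ 0.95902901, -1.02314948, -0.57757069]), 'ft_torque': array([-0.02134453, -0.00716635, -0.00102253]), 'opening': 0.08558483259110057}
0.0187
side {'fx': 464.5418018138861, 'fy': 464.5418018138861, 'cx': 322.01976905003033, 'cy': 202.96797951082917, 'rvec': array([ 2.32997586, -0.19126473,  0.10333965]), 'tvec': array([-0.50614396,  0.04830016,  1.3065704 ])}
top {'fx': 483.5128371850768, 'fy': 483.5128371850768, 'cx': 315.7637645952592, 'cy': 195.64144231321038, 'rvec': array([ 2.16830499, -2.12825272,  0.18320672]), 'tvec': array([-0.08810184,  0.51383349,  1.21820852])}
```

View pics/side0.png

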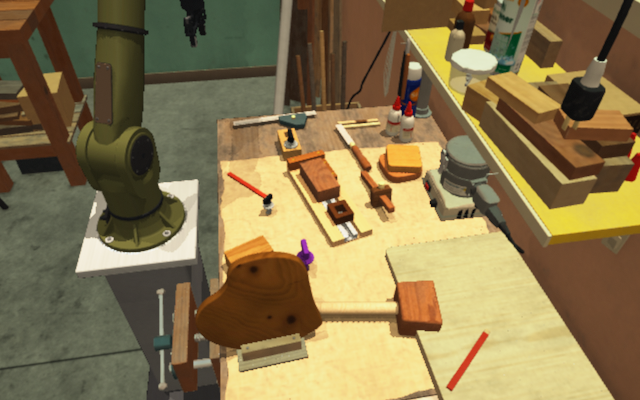

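View pics/top0.png

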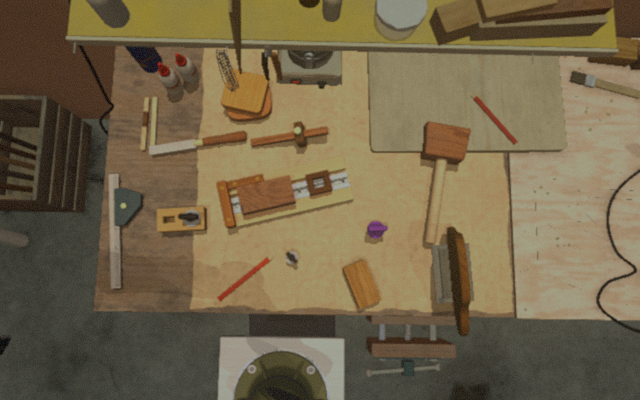

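```bash
cat > h.py <<'E'
import numpy as np, cv2
from cell import readout, read_camera, r
def P(c):
    R=cv2.Rodrigues(np.array(c["rvec"]))[0]; t=np.array(c["tvec"]).reshape(3); return R,t
def proj(c,X):
    K=np.array([[c["fx"],0,c["cx"]],[0,c["fy"],c["cy"]],[0,0,1.]])
    return cv2.projectPoints(np.array(X,float).reshape(-1,1,3),np.array(c["rvec"]),np.array(c["tvec"]),K,None)[0].reshape(-1,2)
def ray(c,uv,z):
    R,t=P(c); o=-R.T@t
    uv=np.array(uv,float).reshape(-1,2)
    d=np.c_[(uv[:,0]-c["cx"])/c["fx"],(uv[:,1]-c["cy"])/c["fy"],np.ones(len(uv))]@R
    return o+d*((z-o[2])/d[:,2])[:,None]
def tri(c1,p1,c2,p2):
    A=[];b=[]
    M=np.zeros((3,3));v=np.zeros(3);L=[]
    for c,p in((c1,p1),(c2,p2)):
        R,t=P(c);o=-R.T@t
        d=np.array([(p[0]-c["cx"])/c["fx"],(p[1]-c["cy"])/c["fy"],1])@R; d/=np.linalg.norm(d)
        Q=np.eye(3)-np.outer(d,d);M+=Q;v+=Q@o;L.append((Q,o))
    X=np.linalg.solve(M,v)
    return X,[np.linalg.norm(Q@(X-o)) for Q,o in L]
def crop(c,x0,y0,x1,y1,s,name):
    im=cv2.resize(c["img"][y0:y1,x0:x1],None,fx=s,fy=s,interpolation=cv2.INTER_CUBIC); cv2.imwrite(name,im)
E
python3 - <<'E'
from h import *
t=read_camera("top"); s=read_camera("side")
crop(t,150,160,360,260,3.8,"pics/t1.png"); crop(s,260,110,420,250,4,"pics/s1.png")
E
```

```text
(no output)
```

View pics/t1.png

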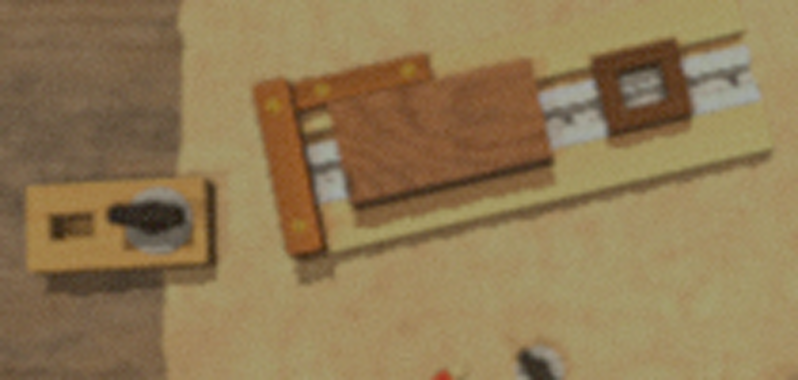

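View pics/s1.png

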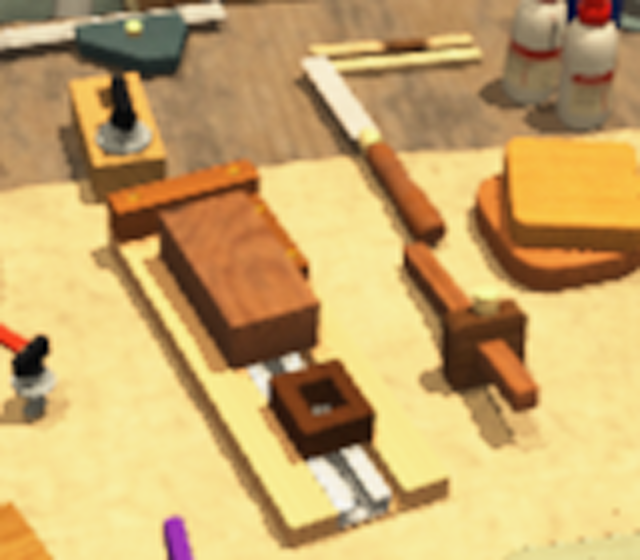

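```bash
python3 - <<'E'
from h import *
t=read_camera("top"); s=read_camera("side")
np.savez("cal.npz",**{f"{n}_{k}":c[k] for n,c in(("t",t),("s",s)) for k in c})
crop(t,205,165,360,235,5,"pics/t2.png"); crop(s,330,190,380,250,10,"pics/s2.png")
crop(t,150,200,215,240,12,"pics/t3.png"); crop(s,270,120,310,165,12,"pics/s3.png")
h=cv2.cvtColor(t["img"],cv2.COLOR_BGR2HSV)
for p in [(319,175),(310,182),(328,190),(270,195),(223,205),(342,205),(230,217),(165,225),(189,215),(250,230)]:
    print(p,t["img"][p[1],p[0]],h[p[1],p[0]])
E
```

```text
(319, 175) [30 60 94] [ 14 174  94]
(310, 182) [33 61 96] [ 13 167  96]
(328, 190) [32 55 77] [ 15 149  77]
(270, 195) [ 48  83 125] [ 14 157 125]
(223, 205) [ 36  79 137] [ 13 188 137]
(342, 205) [ 97 138 156] [ 21  96 156]
(230, 217) [ 38  87 146] [ 14 189 146]
(165, 225) [ 72 128 166] [ 18 144 166]
(189, 215) [30 39 46] [17 89 46]
(250, 230) [ 98 139 162] [ 19 101 162]
```

View pics/t2.png

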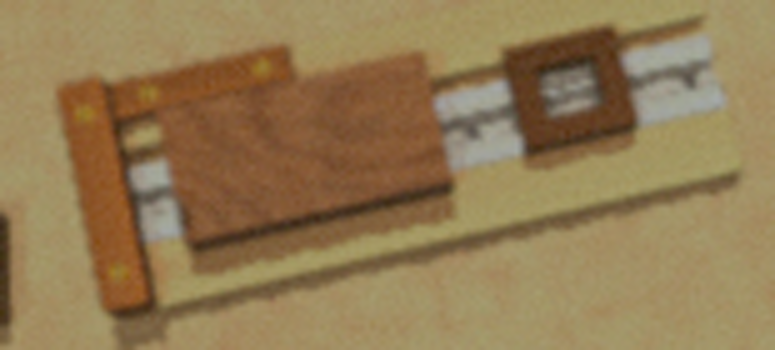

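View pics/s2.png

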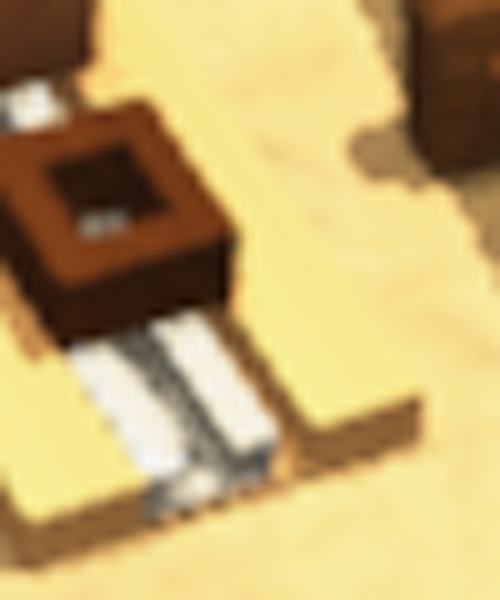

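View pics/t3.png

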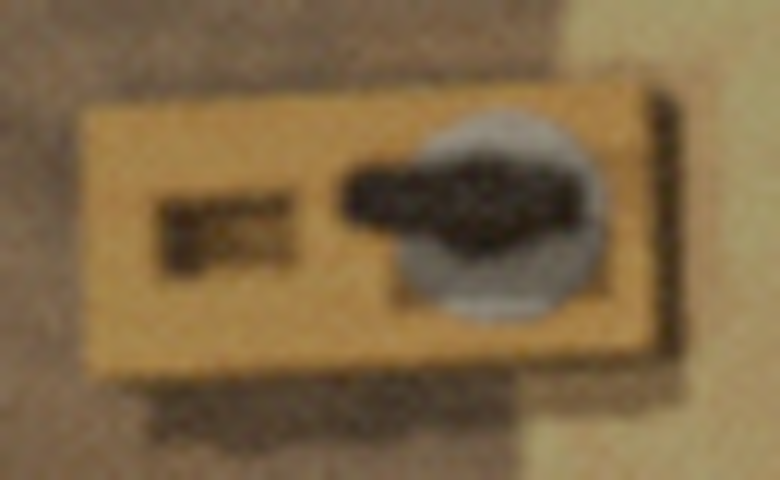

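View pics/s3.png

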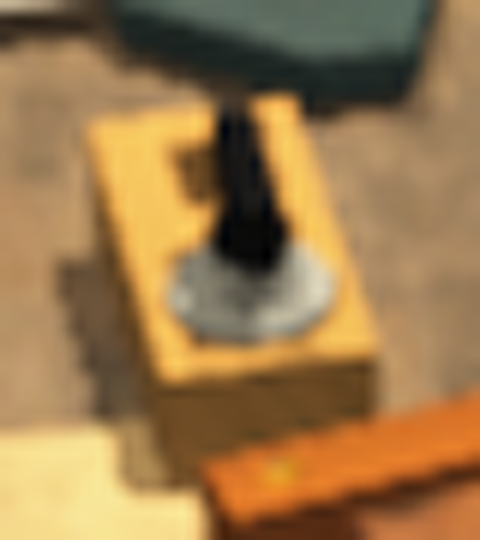

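```bash
cat >> h.py <<'E'
def rect(c,mask,z,seed):
    n,l=cv2.connectedComponents(mask.astype(np.uint8),connectivity=4)
    m=(l==l[seed[1],seed[0]]).astype(np.uint8)
    cs,_=cv2.findContours(m,cv2.RETR_EXTERNAL,cv2.CHAIN_APPROX_NONE)
    k=max(cs,key=len).reshape(-1,2)
    X=ray(c,k,z)[:,:2]
    (cx,cy),(w,h),a=cv2.minAreaRect((X*1000).astype(np.float32))
    b=cv2.boxPoints(((cx,cy),(w,h),a))
    return m,(cx,cy,w,h,a),b
E
python3 - <<'E'
from h import *
t=read_camera("top"); s=read_camera("side")
def show(c,m,box,n):
    x0,y0,x1,y1=box
    v=c["img"].copy(); v[m>0]=(0,255,0); cv2.imwrite(n,cv2.resize(v[y0:y1,x0:x1],None,fx=4,fy=4,interpolation=cv2.INTER_NEAREST))
I=cv2.GaussianBlur(t["img"],(3,3),0); h=cv2.cvtColor(I,cv2.COLOR_BGR2HSV)
# block top
m=(h[...,2]>70)&(h[...,2]<112)&(h[...,1]>140); m[:, :303]=0
mb,rb,_=rect(t,m,.05,(319,175)); print("block top",np.round(rb,1))
# holder
m=(h[...,1]>125)&(h[...,0]>13)&(h[...,2]>110); m[:,210:]=0
mh,rh,_=rect(t,m,.04,(165,225)); print("holder",np.round(rh,1))
m=(h[...,1]>175)&(h[...,2]>105)
mc,rc,_=rect(t,m,.05,(223,205)); print("cleat",np.round(rc,1))
show(t,mb|mh|mc,(150,160,350,250),"pics/m1.png")
I2=cv2.GaussianBlur(s["img"],(3,3),0); h2=cv2.cvtColor(I2,cv2.COLOR_BGR2HSV)
print(h2[205,335],h2[214,344],h2[135,300],h2[217,345],s["img"][219,343])
E
```

```text
block top [547.8 -85.6  56.1  59.4  15.3]
holder [448.8 268.1  60.  120.9   4.1]
cleat [496.4 110.  116.8 112.9  10.6]
[ 11 204 104] [ 11 204 121] [ 16 105 170] [ 11 191  48] [11 24 46]
```

View pics/m1.png

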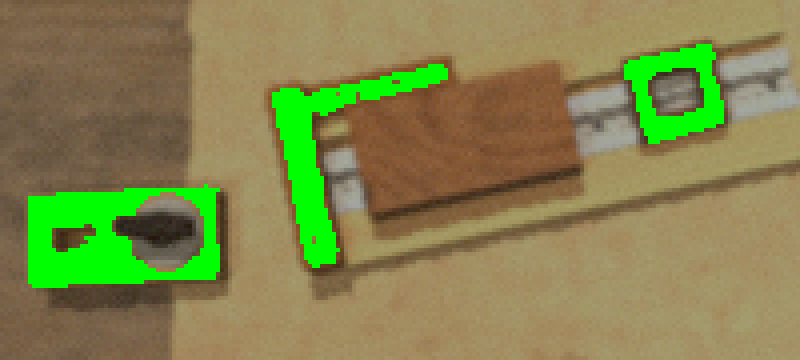

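```bash
python3 - <<'E'
from h import *
t=read_camera("top"); s=read_camera("side")
g=cv2.cvtColor(cv2.GaussianBlur(t["img"],(3,3),0),cv2.COLOR_BGR2GRAY).astype(float)
# near edge: for each column find steepest brightness fall (bright->dark going down) around guess line
pts=[]
for u in range(238,352,1):
    v0=165+ (304+(u-205)*5*0 + (( (u-205)*5)-165)*(177-304)/(738-165))/5
    vs=np.arange(v0-4,v0+4,0.1)
    p=np.array([cv2.getRectSubPix(g.astype(np.float32),(1,1),(float(u),float(v)))[0,0] for v in vs])
    d=np.gradient(p); pts.append((u,vs[np.argmin(d)]))
pts=np.array(pts)
X=ray(t,pts,.022)[:,:2]*1000
vx,vy,x0,y0=cv2.fitLine(X.astype(np.float32),cv2.DIST_HUBER,0,.01,.01).ravel()
if vy<0: vx,vy=-vx,-vy
print("near edge dir",vx,vy,"angle of jig y from world y (ccw+):",np.degrees(np.arctan2(-vx,vy)), "resid",np.std((X-[x0,y0])@[vy,-vx]))
ey=np.array([vx,vy]);ex=np.array([vy,-vx])
print("x of near edge along ex", np.array([x0,y0])@ex)
def C(L,z): 
    q=np.array(L)/5+[205,165]; return ray(t,q,z)[:,:2]*1000
cor=C([(738,177),(703,17)],.022); print("right corners",cor, [(c@ex,c@ey) for c in cor])
print("block", [np.array([547.8,-85.6])@e for e in(ex,ey)])
# cleat face bottom/top inner edge: t2 coordinates (103,85),(150,305) top z? 
for z in(.022,.04,.05,.06):
  print(z,[(c@ex,c@ey) for c in C([(103,82),(148,303)],z)])
print("offcut top", [(np.round(c@ex,1),np.round(c@ey,1)) for c in C([(160,108),(422,52),(450,183),(195,240)],.067)])
# track slot dark line in t2
print("slot line", [(np.round(c@ex,1),np.round(c@ey,1)) for c in C([(440,129),(500,121),(640,83),(705,70)],.022)])
print("track edges", [(np.round(c@ex,1),np.round(c@ey,1)) for c in C([(437,97),(447,170),(640,52),(640,118),(708,37),(720,105)],.022)])
np.savez("jig.npz",ex=ex,ey=ey)
E
```

```text
near edge dir -0.24966387 0.9683326 angle of jig y from world y (ccw+): 14.457622 resid 0.8361356809364046
x of near edge along ex 452.78568
right corners [[ 507.48737563 -176.28596944]
 [ 593.39330086 -157.10317932]] [(np.float64(447.40432601255003), np.float64(-297.40471359560036)), (np.float64(535.3790826805737), np.float64(-300.27699892189037))]
block [np.float64(509.0813644170761), np.float64(-219.6551400452852)]
0.022 [(np.float64(574.182604507581), np.float64(17.583787513301033)), (np.float64(454.0198755948458), np.float64(18.84552135982714))]
0.04 [(np.float64(570.2218841524214), np.float64(15.353239645243027)), (np.float64(451.7730511743009), np.float64(16.596977225125645))]
0.05 [(np.float64(568.0214839551105), np.float64(14.114046385210829)), (np.float64(450.52481538510926), np.float64(15.347786039180354))]
0.06 [(np.float64(565.8210837577994), np.float64(12.874853125178632)), (np.float64(449.2765795959177), np.float64(14.098594853235092))]
offcut top [(np.float64(544.4), np.float64(-13.4)), (np.float64(542.1), np.float64(-149.8)), (np.float64(472.8), np.float64(-148.4)), (np.float64(474.2), np.float64(-16.5))]
slot line [(np.float64(508.6), np.float64(-150.1)), (np.float64(505.5), np.float64(-182.0)), (np.float64(508.3), np.float64(-259.0)), (np.float64(507.2), np.float64(-294.3))]
track edges [(np.float64(525.7), np.float64(-152.5)), (np.float64(486.4), np.float64(-148.8)), (np.float64(524.6), np.float64(-263.0)), (np.float64(490.0), np.float64(-254.5)), (np.float64(524.2), np.float64(-300.2)), (np.float64(487.0), np.float64(-297.5))]
```

```bash
cat >> h.py <<'E'
def edgefit(c,p,q,z,sign,half=3,n=80,deriv=True,ch=None):
    """fit line near segment p-q (pixels); sign: +1 brighter to the right-hand (image normal) side"""
    im=c["img"].astype(np.float32); g=im.mean(2) if ch is None else ch.astype(np.float32)
    p=np.array(p,float);q=np.array(q,float);d=(q-p)/np.linalg.norm(q-p);nn=np.array([-d[1],d[0]])
    k=np.arange(-half,half+.01,.1);out=[]
    for a in np.linspace(0,1,n):
        b=p+a*(q-p); xy=(b+k[:,None]*nn).astype(np.float32)
        pr=cv2.remap(g,xy[:,0].reshape(-1,1),xy[:,1].reshape(-1,1),cv2.INTER_LINEAR).ravel()
        pr=cv2.GaussianBlur(pr.reshape(-1,1),(1,9),2).ravel()
        f=np.gradient(pr)*sign if deriv else pr*sign
        out.append(b+k[np.argmax(f)]*nn)
    out=np.array(out)
    X=ray(c,out,z)[:,:2]*1000
    vx,vy,x0,y0=cv2.fitLine(X.astype(np.float32),cv2.DIST_HUBER,0,.01,.01).ravel()
    if vy<0: vx,vy=-vx,-vy
    res=(X-[x0,y0])@[vy,-vx]
    return np.degrees(np.arctan2(-vx,vy)),np.array([x0,y0]),np.std(res),out
E
python3 - <<'E'
from h import *
t=read_camera("top"); s=read_camera("side")
a0=np.radians(14); ey=np.array([-np.sin(a0),np.cos(a0)]);ex=np.array([np.cos(a0),np.sin(a0)])
def T(p): return np.array(p)/5+[205,165]
def S(p): return np.array(p)/10+[330,190]
def rep(n,c,p,q,z,sg,**k):
    a,o,sd,_=edgefit(c,p,q,z,sg,**k); print(n,"ang %.2f x %.1f y %.1f sd %.2f"%(a,o@ex,o@ey,sd))
rep("near base",t,T((200,297)),T((735,178)),.022,-1)
rep("trk near R",t,T((640,121)),T((718,104)),.022,-1)
rep("trk near L",t,T((450,168)),T((520,153)),.022,-1,half=2)
rep("trk far R",t,T((640,53)),T((706,38)),.022,1,half=2)
rep("slot dark R",t,T((640,83)),T((705,70)),.022,-1,deriv=False,half=2)
rep("slot dark L",t,T((440,129)),T((505,117)),.022,-1,deriv=False,half=2)
rep("cleat inner",t,T((120,150)),T((147,300)),.022,1)
rep("block near",t,T((535,150)),T((632,130)),.05,-1)
rep("block far",t,T((508,46)),T((612,28)),.05,-1)
rep("block R",t,T((617,35)),T((634,122)),.05,-1)
rep("block L",t,T((506,52)),T((524,145)),.05,1)
rep("S near base",s,S((-100,300)),S((20,520)),.022,-1)
rep("S near base",s,(297,170.),(332,241.),.022,1)
rep("S trk far",s,S((190,320)),S((275,440)),.022,-1)
rep("S trk near",s,S((75,350)),S((150,490)),.022,-1)
rep("S slot",s,S((130,335)),S((215,465)),.022,-1,deriv=False)
# vector crop for check
E
```

```text
near base ang 14.49 x 453.3 y -148.8 sd 0.63
trk near R ang 15.42 x 490.3 y -275.5 sd 0.81
trk near L ang 13.37 x 489.2 y -165.5 sd 0.91
trk far R ang 13.94 x 530.4 y -273.8 sd 0.22
slot dark R ang 12.96 x 513.1 y -273.9 sd 1.56
slot dark L ang 15.97 x 512.0 y -164.8 sd 1.26
cleat inner ang -75.69 x 496.3 y 23.7 sd 0.94
block near ang 16.39 x 487.7 y -217.2 sd 1.12
block far ang 14.55 x 540.4 y -220.9 sd 0.75
block R ang -75.45 x 507.7 y -245.2 sd 1.62
block L ang -74.30 x 509.5 y -184.3 sd 1.03
S near base ang 14.44 x 450.0 y -261.1 sd 0.44
S near base ang 8.91 x 466.4 y -132.0 sd 4.54
S trk far ang 20.37 x 517.7 y -276.2 sd 7.60
S trk near ang 15.02 x 486.6 y -275.3 sd 1.55
S slot ang 16.06 x 508.9 y -279.2 sd 0.93
```

```bash
python3 -m creep '[{"grip":1,"translation":[28,-50,0],"dr":[0,0,-8]},{"grip":1,"translation":[28,-50,0],"dr":[0,0,-8]},{"grip":1,"translation":[28,-50,0],"dr":[0,0,-8]},{"grip":1,"translation":[28,-50,0],"dr":[0,0,-8]},{"grip":1,"translation":[28,-50,0],"dr":[0,0,-8]},{"grip":1,"translation":[28,-50,0],"dr":[0,0,-8]},{"grip":1,"translation":[28,-50,0],"dr":[0,0,-8]},{"grip":1,"translation":[28,-50,0],"dr":[0,0,-2.6]}]' 30; python3 -c "
from cell import readout
print(readout.observe()['qpos'])"
```

```text
time_s: 1.6
eef_pos: [0.4076, 0.1961, 0.2317]
tcp_rot: [[0.001, 0.969, 0.246], [0.001, 0.246, -0.969], [-1.0, 0.001, -0.0]]
contact_force: [0.6, 0.9, -0.5]
opening: 0.0857
[-34.44560743  13.65506931   7.15365484 110.74753192  -2.04978412
  55.64889396 -12.08896118]
```

```bash
python3 -m creep '[{"grip":1,"translation":[28.5,-50,0],"dr":[0,0,0]},{"grip":1,"translation":[28.5,-50,0],"dr":[0,0,0]},{"grip":1,"translation":[28.5,-50,-20],"dr":[0,0,0]},{"grip":1,"translation":[28.5,-50,-30],"dr":[0,0,0]},{"grip":1,"translation":[28.5,-50,-30],"dr":[0,0,0]},{"grip":1,"translation":[0,-31,-30],"dr":[0,0,0]},{"grip":1,"translation":[0,0,0],"dr":[0,0,0]}]'; python3 - <<'E'
from h import *
t=read_camera("top"); s=read_camera("side")
crop(t,270,130,370,230,6,"pics/t4.png"); crop(s,280,120,420,260,4,"pics/s4.png")
E
```

```text
time_s: 2.48
eef_pos: [0.5456, -0.0828, 0.1213]
tcp_rot: [[-0.004, 0.97, 0.244], [-0.001, 0.244, -0.97], [-1.0, -0.005, -0.0]]
contact_force: [0.2, -0.6, -0.9]
opening: 0.0855
```

View pics/s4.png

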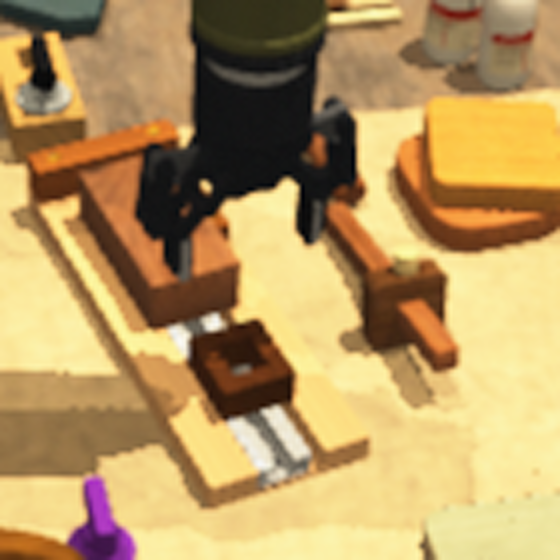

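View pics/t4.png

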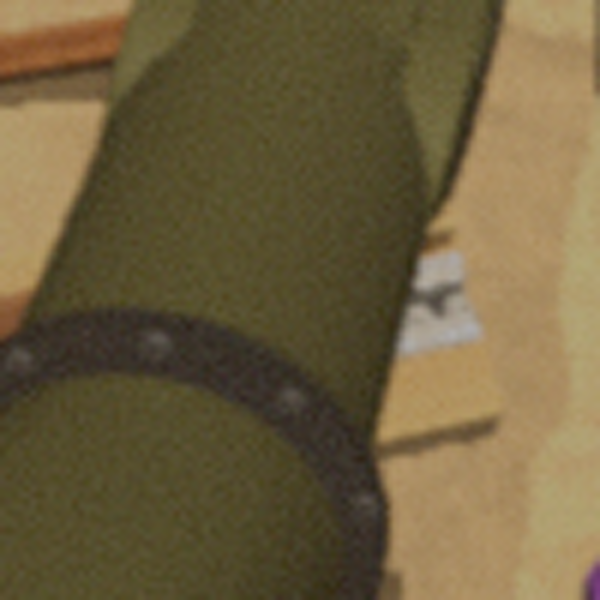

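```bash
python3 - <<'E'
from h import *
s=read_camera("side")
# block top corners in s4 px
q=np.array([(190,352),(252,318),(297,370),(217,418 - 20)])/4+[280,120]
print(ray(s,np.array([(190,350),(250,318),(296,362),(222,393)])/4+[280,120],.05)*1000)
print((proj(s,[[.5456,-.0828,.05],[.5456,-.0828,.1213]])-[280,120])*4)
o=readout.observe()["eef_pos"]; print(o)
v=cv2.resize(s["img"][180:240,310:370],None,fx=10,fy=10,interpolation=cv2.INTER_CUBIC)
cv2.imwrite("pics/s5.png",v)
E
```

```text
[[ 514.3924238   -80.30806492   50.        ]
 [ 561.87537599  -55.11568824   50.        ]
 [ 584.2938778  -103.11392643   50.        ]
 [ 528.35219163 -124.4658282    50.        ]]
[[235.00466898 347.63832409]
 [239.37319639 270.9759561 ]]
[ 0.5476359  -0.07855679  0.12406026]
```

View pics/s5.png

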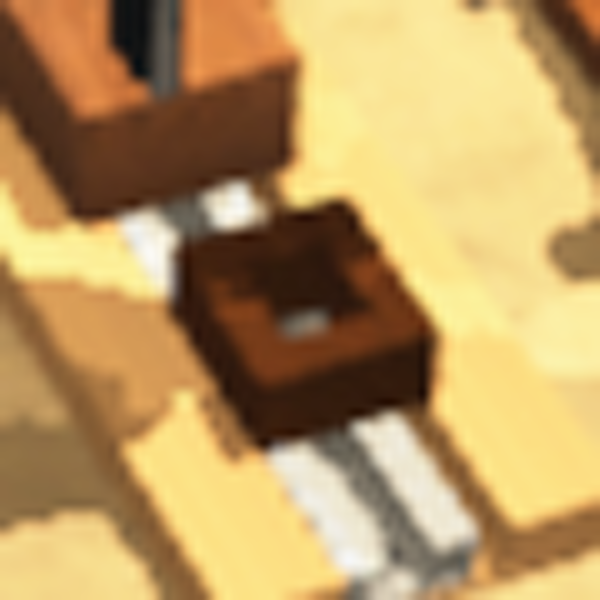

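```bash
python3 - <<'E'
from h import *
s=read_camera("side")
c=ray(s,np.array([(180,250),(350,205),(430,325),(265,385)])/10+[310,180],.05)*1000
print(c,c.mean(0))
print(readout.observe()["eef_pos"]); read_camera("side"); o=readout.observe();print(o["eef_pos"],o["qvel"],o["time_s"])
E
python3 -m creep '[{"grip":1,"translation":[0,0,0],"dr":[0,0,0]},{"grip":1,"translation":[0,0,0],"dr":[0,0,0]}]'
```

```text
[[ 517.53515995  -70.74771336   50.        ]
 [ 568.00149055  -60.20255631   50.        ]
 [ 579.88429382 -110.29129358   50.        ]
 [ 530.84109338 -125.80829802   50.        ]] [549.06550942 -91.76246532  50.        ]
[ 0.54783558 -0.07819014  0.12436919]
[ 0.54784579 -0.07814526  0.12448648] [-0.19358008 -0.1815917   0.15642376  0.12423348  0.14304886 -0.12708484
  0.06813577] 2.725
time_s: 2.98
eef_pos: [0.5474, -0.079, 0.124]
tcp_rot: [[0.001, 0.968, 0.25], [0.0, 0.25, -0.968], [-1.0, 0.001, 0.0]]
contact_force: [-0.2, 0.6, -0.9]
opening: 0.0854
```

```bash
python3 -m creep '[{"grip":1,"translation":[2.2,-8.7,-30],"dr":[0,0,0]},{"grip":1,"translation":[0,0,-30],"dr":[0,0,0]},{"grip":1,"translation":[0,0,-20],"dr":[0,0,0]},{"grip":1,"translation":[0,0,-10],"dr":[0,0,0]},{"grip":1,"translation":[0,0,-5],"dr":[0,0,0]},{"grip":1,"translation":[0,0,0],"dr":[0,0,0]},{"grip":1,"translation":[0,0,0],"dr":[0,0,0]}]'; python3 - <<'E'
from h import *
s=read_camera("side")
crop(s,300,160,400,260,6,"pics/s6.png")
E
```

```text
time_s: 3.85
eef_pos: [0.5499, -0.0884, 0.0292]
tcp_rot: [[0.001, 0.969, 0.249], [-0.0, 0.249, -0.969], [-1.0, 0.001, 0.0]]
contact_force: [0.3, -0.9, 1.2]
opening: 0.0855
```

View pics/s6.png

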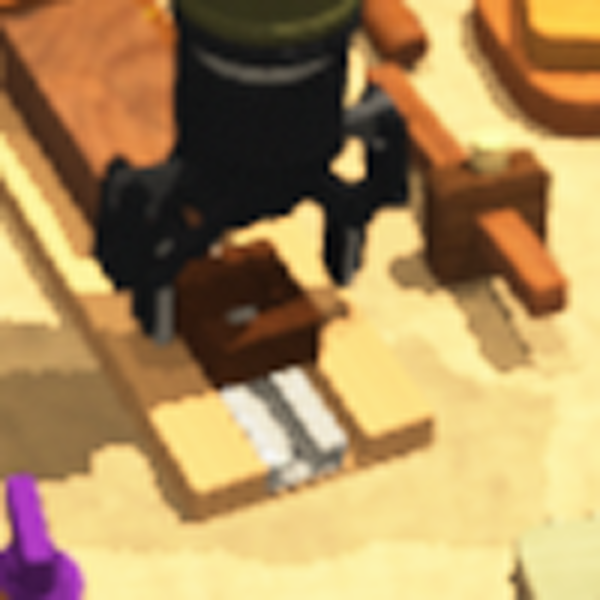

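```bash
python3 -m creep '[{"grip":0.6,"translation":[0,0,0],"dr":[0,0,0]},{"grip":0.6,"translation":[0,0,0],"dr":[0,0,0]},{"grip":0.6,"translation":[0,0,0],"dr":[0,0,0]},{"grip":0.6,"translation":[0,0,0],"dr":[0,0,0]}]' 20
```

```text
time_s: 4.4
eef_pos: [0.5484, -0.0886, 0.0289]
tcp_rot: [[-0.001, 0.969, 0.248], [-0.0, 0.248, -0.969], [-1.0, -0.001, -0.0]]
contact_force: [-3.2, -0.1, 5.6]
opening: 0.0536
```

```bash
python3 -m creep '[{"grip":0.6,"translation":[-1,0,1],"dr":[0,0,0]},{"grip":0.6,"translation":[-1.24,4.84,0],"dr":[0,0,0]},{"grip":0.6,"translation":[-1.24,4.84,0],"dr":[0,0,0]},{"grip":0.6,"translation":[-1.24,4.84,0],"dr":[0,0,0]},{"grip":0.6,"translation":[-1.24,4.84,0],"dr":[0,0,0]},{"grip":0.6,"translation":[-1.24,4.84,0],"dr":[0,0,0]}]'
```

```text
time_s: 5.15
eef_pos: [0.542, -0.0636, 0.0291]
tcp_rot: [[-0.001, 0.969, 0.249], [0.0, 0.249, -0.969], [-1.0, -0.001, -0.0]]
contact_force: [4.2, -1.8, -17.1]
opening: 0.0533
```

```bash
python3 -m creep '[{"grip":0.6,"translation":[-0.75,2.9,0],"dr":[0,0,0]},{"grip":0.6,"translation":[-0.75,2.9,0],"dr":[0,0,0]},{"grip":0.6,"translation":[-0.75,2.9,0],"dr":[0,0,0]},{"grip":0.6,"translation":[-0.75,2.9,0],"dr":[0,0,0]},{"grip":0.6,"translation":[0,0,0],"dr":[0,0,0]}]'; python3 - <<'E'
from h import *
s=read_camera("side")
crop(s,280,140,380,240,6,"pics/s7.png"); o=readout.observe(); print(o["eef_pos"],o["contact_force"])
E
```

```text
time_s: 5.78
eef_pos: [0.5389, -0.0518, 0.0291]
tcp_rot: [[-0.001, 0.968, 0.249], [0.001, 0.249, -0.968], [-1.0, -0.001, -0.001]]
contact_force: [4.1, -0.5, -22.0]
opening: 0.0536
[ 0.53884849 -0.05177706  0.02917697] [  4.92372901   0.34404395 -23.19306193]
```

View pics/s7.png

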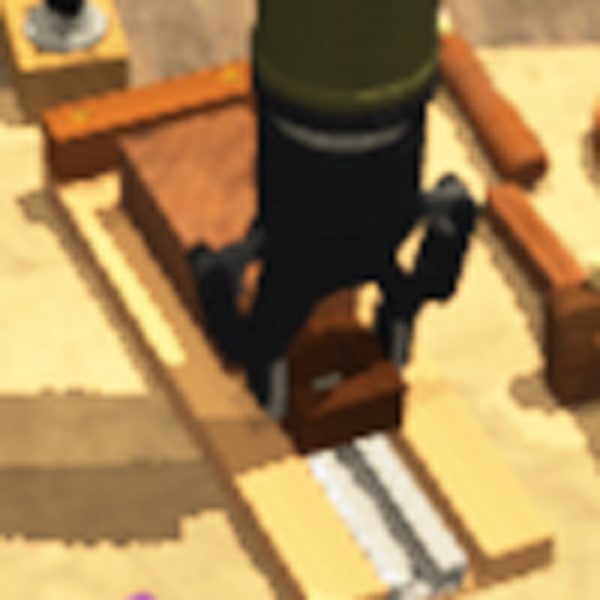

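```bash
python3 -m creep '[{"grip":0.6,"translation":[0.5,0,-0.8],"dr":[0,0,0]},{"grip":0.6,"translation":[-0.5,1.94,0],"dr":[0,0,0]},{"grip":0.6,"translation":[-0.5,1.94,0],"dr":[0,0,0]},{"grip":0.6,"translation":[-0.5,1.94,0],"dr":[0,0,0]},{"grip":0.6,"translation":[-0.5,1.94,0],"dr":[0,0,0]}]'
```

```text
time_s: 6.45
eef_pos: [0.5375, -0.0461, 0.029]
tcp_rot: [[-0.0, 0.969, 0.248], [-0.001, 0.248, -0.969], [-1.0, -0.0, 0.001]]
contact_force: [-1.5, -6.1, -9.2]
opening: 0.0535
```

```bash
python3 -m creep '[{"grip":0.6,"translation":[-0.5,1.94,0],"dr":[0,0,0]},{"grip":0.6,"translation":[-0.5,1.94,0],"dr":[0,0,0]},{"grip":0.6,"translation":[-0.5,1.94,0],"dr":[0,0,0]}]'
```

```text
time_s: 6.82
eef_pos: [0.536, -0.0403, 0.0291]
tcp_rot: [[0.0, 0.969, 0.248], [-0.001, 0.248, -0.969], [-1.0, -0.0, 0.001]]
contact_force: [-0.4, -5.6, -9.6]
opening: 0.0536
```

```bash
python3 -m creep '[{"grip":0.6,"translation":[-0.5,1.94,0],"dr":[0,0,0]},{"grip":0.6,"translation":[-0.5,1.94,0],"dr":[0,0,0]},{"grip":0.6,"translation":[-0.5,1.94,0],"dr":[0,0,0]}]'
```

```text
time_s: 7.2
eef_pos: [0.5345, -0.0344, 0.029]
tcp_rot: [[-0.0, 0.969, 0.248], [-0.001, 0.248, -0.969], [-1.0, -0.0, 0.001]]
contact_force: [-1.0, -5.5, -9.2]
opening: 0.0537
```

```bash
python3 - <<'E'
from h import *
s=read_camera("side")
crop(s,270,120,370,220,6,"pics/s8.png"); o=readout.observe(); print(o["eef_pos"],o["contact_force"])
t=read_camera("top"); crop(t,205,165,325,255,6,"pics/t8.png")
E
```

```text
[ 0.53437162 -0.03412021  0.02904472] [-0.6657757  -5.6718308  -8.83301599]
```

View pics/s8.png

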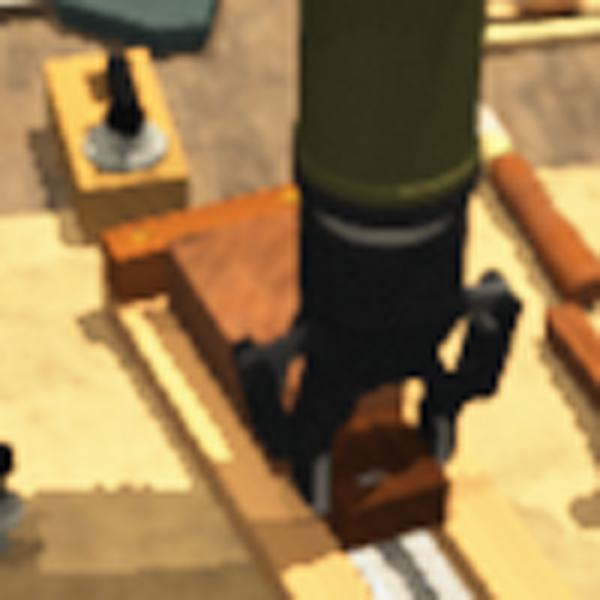

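View pics/t8.png

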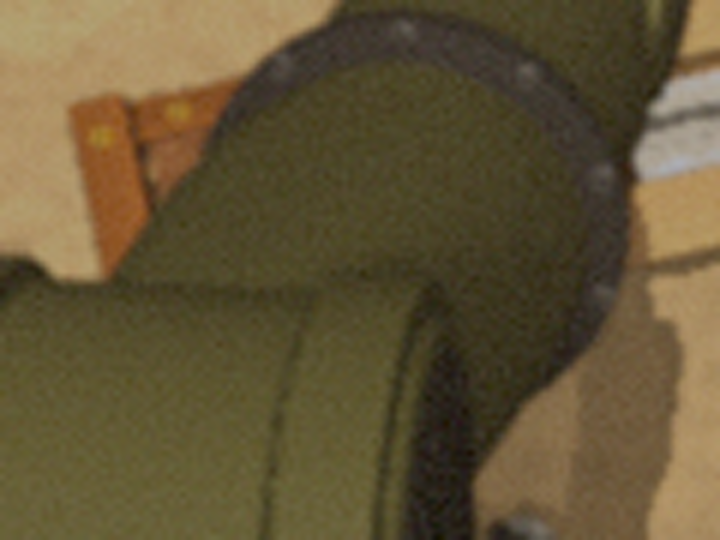

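```bash
python3 -m creep '[{"grip":0.6,"translation":[-0.37,1.45,0],"dr":[0,0,0]},{"grip":0.6,"translation":[-0.37,1.45,0],"dr":[0,0,0]}]'
```

```text
time_s: 7.55
eef_pos: [0.5337, -0.0316, 0.029]
tcp_rot: [[-0.0, 0.969, 0.248], [-0.001, 0.248, -0.969], [-1.0, -0.0, 0.001]]
contact_force: [-0.8, -5.4, -8.4]
opening: 0.0529
```

```bash
python3 -m creep '[{"grip":0.6,"translation":[-0.25,0.97,0],"dr":[0,0,0]},{"grip":0.6,"translation":[-0.25,0.97,0],"dr":[0,0,0]}]'
```

```text
time_s: 7.8
eef_pos: [0.5332, -0.0296, 0.0291]
tcp_rot: [[-0.0, 0.969, 0.248], [-0.001, 0.248, -0.969], [-1.0, -0.0, 0.001]]
contact_force: [-0.3, -5.1, -10.3]
opening: 0.0537
```

```bash
python3 -m creep '[{"grip":0.6,"translation":[-0.25,0.97,0],"dr":[0,0,0]},{"grip":0.6,"translation":[-0.25,0.97,0],"dr":[0,0,0]}]'
```

```text
time_s: 8.05
eef_pos: [0.5327, -0.0276, 0.029]
tcp_rot: [[-0.0, 0.969, 0.248], [-0.001, 0.248, -0.969], [-1.0, -0.0, 0.001]]
contact_force: [-1.1, -5.4, -9.7]
opening: 0.0534
```

```bash
python3 -m creep '[{"grip":0.6,"translation":[-0.25,0.97,0],"dr":[0,0,0]},{"grip":0.6,"translation":[-0.25,0.97,0],"dr":[0,0,0]}]'
```

```text
time_s: 8.3
eef_pos: [0.5324, -0.0264, 0.0291]
tcp_rot: [[0.0, 0.969, 0.247], [-0.002, 0.247, -0.969], [-1.0, -0.0, 0.002]]
contact_force: [0.1, -9.2, -10.6]
opening: 0.0534
```

```bash
python3 -m creep '[{"grip":0.6,"translation":[-0.25,0.97,0],"dr":[0,0,0]},{"grip":0.6,"translation":[-0.25,0.97,0],"dr":[0,0,0]}]'
```

```text
time_s: 8.55
eef_pos: [0.5324, -0.0263, 0.0291]
tcp_rot: [[0.001, 0.969, 0.246], [-0.004, 0.246, -0.969], [-1.0, 0.0, 0.004]]
contact_force: [1.2, -14.7, -13.0]
opening: 0.0534
```

```bash
python3 -m creep '[{"grip":0.6,"translation":[-0.25,0.97,0],"dr":[0,0,0]}]'
```

```text
time_s: 8.68
eef_pos: [0.5324, -0.0264, 0.0291]
tcp_rot: [[0.002, 0.969, 0.246], [-0.005, 0.246, -0.969], [-1.0, 0.001, 0.006]]
contact_force: [2.4, -17.0, -13.2]
opening: 0.0534
```

```bash
python3 -m creep '[{"grip":0.6,"translation":[0.5,-1.94,-0.4],"dr":[0,0,0]},{"grip":0.6,"translation":[0.4,-1.5,0],"dr":[0,0,0]},{"grip":0.6,"translation":[0,0,0],"dr":[0,0,0]}]';  python3 - <<'E'
from h import *
s=read_camera("side")
crop(s,280,130,360,220,6,"pics/s9.png"); o=readout.observe(); print(o["eef_pos"],o["contact_force"])
E
```

```text
time_s: 9.05
eef_pos: [0.5324, -0.0264, 0.029]
tcp_rot: [[0.0, 0.969, 0.247], [-0.001, 0.247, -0.969], [-1.0, -0.0, 0.001]]
contact_force: [-2.7, -6.5, -3.6]
opening: 0.0531
[ 0.5324021  -0.0263662   0.02900461] [-1.61782328 -6.79101063 -3.42655667]
```

View pics/s9.png

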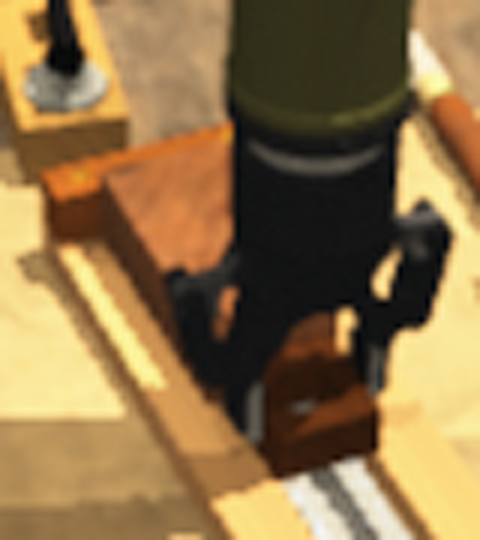

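```bash
python3 -m creep '[{"grip":0.9,"translation":[0,0,0],"dr":[0,0,0]},{"grip":0.9,"translation":[0,0,0],"dr":[0,0,0]},{"grip":0.9,"translation":[0,0,0],"dr":[0,0,0]},{"grip":0.9,"translation":[0,0,30],"dr":[0,0,0]},{"grip":0.9,"translation":[0,0,50],"dr":[0,0,0]},{"grip":0.9,"translation":[0,0,50],"dr":[0,0,0]}]';  python3 - <<'E'
from h import *
s=read_camera("side"); t=read_camera("top")
crop(s,270,120,350,220,6,"pics/s10.png"); o=readout.observe(); print(o["eef_pos"],o["contact_force"])
T=lambda p:np.array(p)/12+[150,200]
S=lambda p:np.array(p)/12+[270,120]
for z in (.043,.046):
  print("collar top",z,ray(t,T((503,215)),z)*1000,"side",ray(s,S((252,290)),z)*1000)
print(ray(t,T([(345,195),(585,205)]),.087)*1000)
# wing mask
for n,c,b in(("t",t,(170,205,205,230)),("s",s,(283,122,300,150))):
    g=c["img"].max(2); x0,y0,x1,y1=b; m=np.zeros_like(g); m[y0:y1,x0:x1]=(g[y0:y1,x0:x1]<62)
    n_,l,st,ce=cv2.connectedComponentsWithStats(m); k=1+np.argmax(st[1:,4]); print(n,st[k],ce[k])
    ys,xs=np.where(l==k); print(cv2.fitLine(np.c_[xs,ys].astype(np.float32),2,0,.01,.01).ravel())
    if n=="t": pt=ce[k]
    else: ps=ce[k]
print(tri(t,pt,s,ps))
E
```

```text
time_s: 9.85
eef_pos: [0.5325, -0.0246, 0.1598]
tcp_rot: [[-0.0, 0.969, 0.249], [0.0, 0.249, -0.969], [-1.0, -0.0, -0.0]]
contact_force: [1.3, -0.6, -0.6]
opening: 0.0771
[ 0.53570355 -0.02510653  0.16360484] [0.32570716 0.78233712 0.23563787]
collar top 0.043 [[450.7513845  238.54465827  43.        ]] side [[451.30759031 233.03866278  43.        ]]
collar top 0.046 [[450.43955336 237.82202701  46.        ]] side [[450.90434641 229.01690795  46.        ]]
[[449.69941776 260.64928048  87.        ]
 [448.57450742 211.20467192  87.        ]]
t [179 214  19   7  95] [188.84210526 216.77894737]
[9.9955243e-01 2.9915383e-02 1.8884210e+02 2.1677895e+02]
s [283 122  17   8  63] [291.15873016 125.23809524]
[9.7050345e-01 2.4108730e-01 2.9115872e+02 1.2523810e+02]
(array([0.44947485, 0.22767201, 0.11922492]), [np.float64(0.004014737244854074), np.float64(0.004014737244854134)])
```

View pics/s10.png

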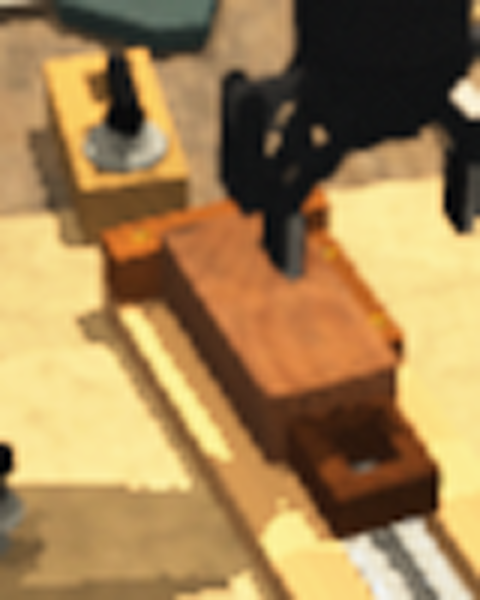

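```bash
python3 -m creep '[{"grip":0.9,"translation":[-17,52,0],"dr":[0,0,-5]},{"grip":0.9,"translation":[-17,52,0],"dr":[0,0,-5]},{"grip":0.9,"translation":[-17,52,0],"dr":[0,0,-4.4]},{"grip":0.9,"translation":[-17,52,0],"dr":[0,0,0]},{"grip":0.9,"translation":[-17.5,53,0],"dr":[0,0,0]},{"grip":0.6,"translation":[0,0,-10],"dr":[0,0,0]},{"grip":0.6,"translation":[0,0,0],"dr":[0,0,0]},{"grip":0.6,"translation":[0,0,0],"dr":[0,0,0]}]';  python3 - <<'E'
from h import *
s=read_camera("side"); t=read_camera("top")
crop(s,250,80,350,220,5,"pics/s11.png"); crop(t,150,140,360,260,3.8,"pics/t11.png"); o=readout.observe(); print(o["eef_pos"],o["contact_force"])
E
```

```text
time_s: 10.95
eef_pos: [0.4477, 0.2345, 0.1483]
tcp_rot: [[0.0, 1.0, -0.003], [-0.001, -0.003, -1.0], [-1.0, 0.0, 0.001]]
contact_force: [0.5, 0.6, 0.1]
opening: 0.0515
[0.44782287 0.2347129  0.14853738] [ 0.06504697  0.82509763 -1.24577235]
```

View pics/s11.png

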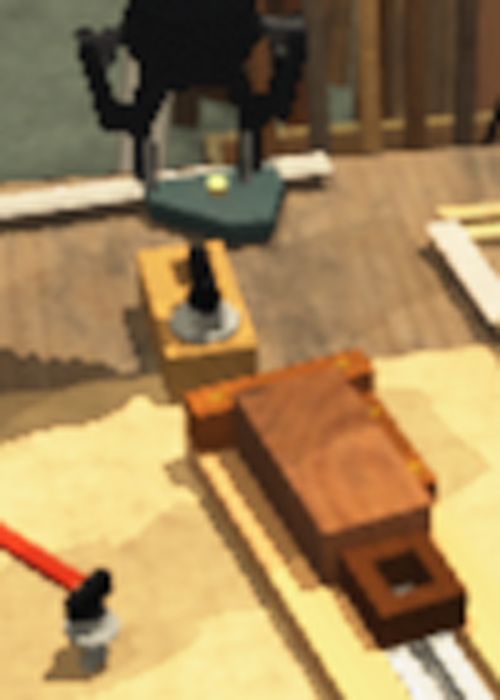

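View pics/t11.png

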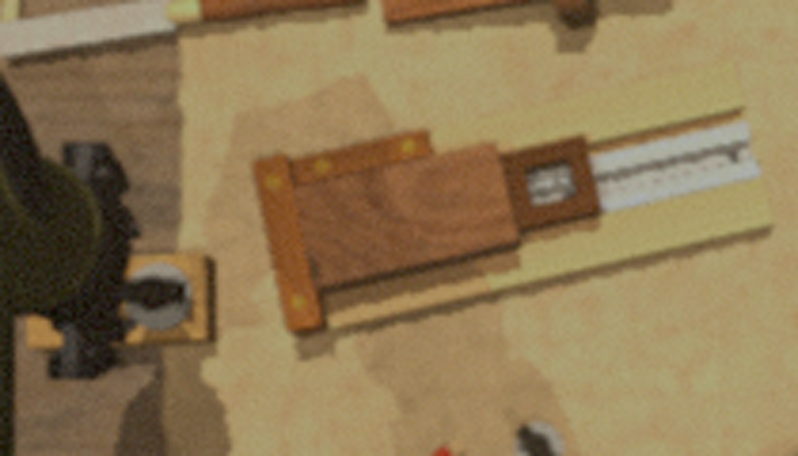

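```bash
python3 - <<'E'
from h import *
s=read_camera("side"); t=read_camera("top")
crop(s,315,182,347,214,18,"pics/s12.png"); crop(t,275,170,315,205,18,"pics/t12.png")
cv2.imwrite("pics/s_full12.png",s["img"]); cv2.imwrite("pics/t_full12.png",t["img"])
E
```

```text
(no output)
```

View pics/s12.png

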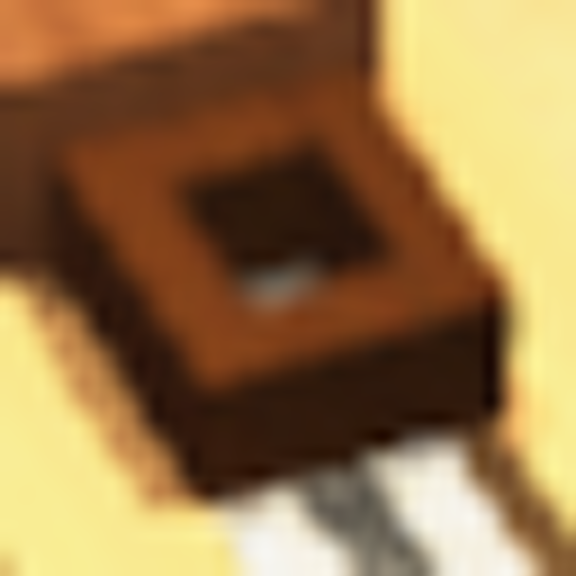

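View pics/t12.png

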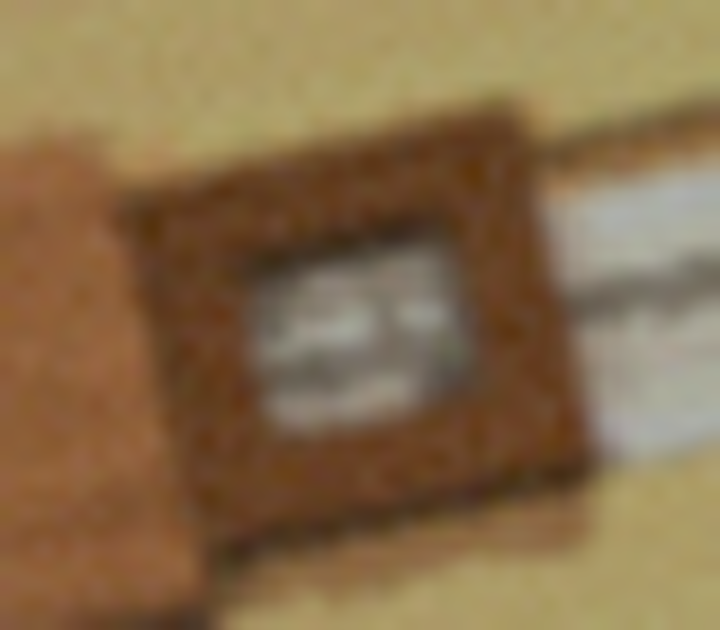

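```bash
cat >> h.py <<'E'
def uc(p,x0,y0,s): return (np.array(p,float)+.5)/s-.5+[x0,y0]
A=np.radians(14.45); EX=np.array([np.cos(A),np.sin(A)]); EY=np.array([-np.sin(A),np.cos(A)])
def jf(X): X=np.atleast_2d(X)[:,:2]; return np.round(np.c_[X@EX,X@EY],1)
E
python3 - <<'E'
from h import *
s=read_camera("side"); t=read_camera("top")
for n,c,q,o in (("t blk",t,[(120,205),(520,105),(600,465),(215,545)],(275,170,18)),("t slot",t,[(247,262),(450,218),(480,388),(275,435)],(275,170,18)),("s blk",s,[(60,160),(375,85),(500,300),(210,388)],(315,182,18)),("s slot",s,[(185,185),(320,140),(390,245),(250,305)],(315,182,18))):
    X=ray(c,uc(q,*o),.05)*1000; m=X.mean(0); print(n,np.round(m,1),jf(m),jf(X).tolist())
print("t track slot", jf(ray(t,uc([(580,312),(715,275)],275,170,18),.022)*1000))
print("t track edges", jf(ray(t,uc([(545,200),(600,465)],275,170,18),.022)*1000))
print("s track slot", jf(ray(s,uc([(330,485),(400,560)],315,182,18),.022)*1000))
print("tcp grip", jf([532.4,-26.4]))
print("stud collar t",ray(t,uc((503,215),150,200,12),.046)*1000,"s",ray(s,uc((252,290),270,120,12),.046)*1000)
print("wing",ray(t,uc([(345,195),(585,205)],150,200,12),.087)*1000)
E
```

```text
t blk [533.3 -23.6  50. ] [[ 510.5 -155.9]] [[536.3, -125.9], [537.3, -185.3], [483.5, -184.4], [484.9, -128.1]]
t slot [533.8 -23.5  50. ] [[ 511.1 -156. ]] [[524.0, -141.8], [523.5, -171.7], [498.4, -170.2], [498.5, -140.1]]
s blk [532.1 -29.1  50. ] [[ 508.  -160.9]] [[482.0, -131.5], [535.9, -135.1], [532.2, -188.5], [482.1, -188.7]]
s slot [532.7 -26.   50. ] [[ 509.4 -158.1]] [[497.8, -144.7], [522.1, -143.5], [521.8, -170.3], [495.7, -174.1]]
t track slot [[ 510.6 -187.9]
 [ 511.4 -208.5]]
t track edges [[ 528.1 -186.7]
 [ 487.7 -185.5]]
s track slot [[ 503.  -190. ]
 [ 506.  -209.5]]
tcp grip [[ 509.  -158.4]]
stud collar t [[451.59598778 239.0576995   46.        ]] s [[449.74448108 231.67883357  46.        ]]
wing [[450.81807469 261.84832813  87.        ]
 [449.69352232 212.3978646   87.        ]]
```

```bash
python3 -m creep '[{"grip":0.6,"translation":[2.4,1,-30],"dr":[0,0,0]},{"grip":0.6,"translation":[0,0,-30],"dr":[0,0,0]},{"grip":0.6,"translation":[0,0,-20],"dr":[0,0,0]},{"grip":0.6,"translation":[0,0,-9],"dr":[0,0,0]},{"grip":0.6,"translation":[0,0,-3],"dr":[0,0,0]},{"grip":0.6,"translation":[0,0,0],"dr":[0,0,0]}]';  python3 - <<'E'
from h import *
s=read_camera("side"); t=read_camera("top")
crop(s,265,90,325,165,8,"pics/s13.png"); o=readout.observe(); print(o["eef_pos"],o["contact_force"])
E
```

```text
time_s: 12.0
eef_pos: [0.4499, 0.2372, 0.0568]
tcp_rot: [[0.001, 1.0, -0.0], [0.0, -0.0, -1.0], [-1.0, 0.001, -0.0]]
contact_force: [0.5, -0.1, 0.5]
opening: 0.0514
[0.44994652 0.23725442 0.05699009] [-0.56895082 -0.50525307 -0.63455679]
```

View pics/s13.png

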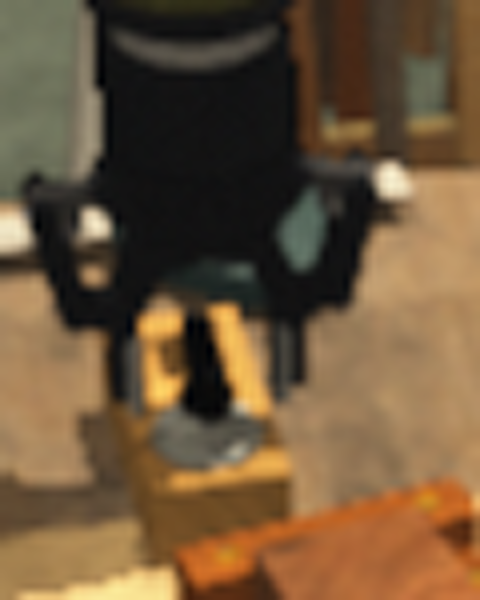

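```bash
python3 -m creep '[{"grip":0.3,"translation":[0,-1.5,0],"dr":[0,0,0]},{"grip":0.1,"translation":[0,0,0],"dr":[0,0,0]},{"grip":0.1,"translation":[0,0,0],"dr":[0,0,0]},{"grip":0.05,"translation":[0,0,0],"dr":[0,0,0]},{"grip":0,"translation":[0,0,0],"dr":[0,0,0]},{"grip":0,"translation":[0,0,0],"dr":[0,0,0]}]' 20; python3 -m creep '[{"grip":0,"translation":[0,0,0],"dr":[0,0,0]},{"grip":0,"translation":[0,0,0],"dr":[0,0,0]}]' 60
```

```text
time_s: 12.85
eef_pos: [0.4496, 0.2355, 0.0563]
tcp_rot: [[0.0, 1.0, -0.0], [0.0, -0.0, -1.0], [-1.0, 0.0, -0.0]]
contact_force: [0.3, -0.1, 1.2]
opening: 0.0125
time_s: 13.1
eef_pos: [0.4496, 0.2355, 0.0563]
tcp_rot: [[0.0, 1.0, -0.0], [0.0, -0.0, -1.0], [-1.0, 0.0, -0.0]]
contact_force: [0.4, -1.5, 1.7]
opening: 0.0121
```

```bash
python3 -m creep '[{"grip":0,"translation":[0,0,6],"dr":[0,0,0]},{"grip":0,"translation":[0,0,12],"dr":[0,0,0]}]'; python3 -m creep '[{"grip":0,"translation":[0,0,15],"dr":[0,0,0]},{"grip":0,"translation":[0,0,20],"dr":[0,0,0]},{"grip":0,"translation":[0,0,25],"dr":[0,0,0]},{"grip":0,"translation":[0,0,15],"dr":[0,0,0]},{"grip":0,"translation":[0,0,0],"dr":[0,0,0]},{"grip":0,"translation":[0,0,0],"dr":[0,0,0]}]';  python3 - <<'E'
from h import *
s=read_camera("side"); t=read_camera("top")
crop(s,265,60,325,150,6,"pics/s14.png"); o=readout.observe(); print(o["eef_pos"],o["contact_force"])
E
```

```text
time_s: 13.35
eef_pos: [0.4489, 0.2354, 0.0744]
tcp_rot: [[-0.001, 1.0, 0.0], [-0.001, 0.0, -1.0], [-1.0, -0.001, 0.001]]
contact_force: [0.2, -0.7, -1.4]
opening: 0.0119
time_s: 14.1
eef_pos: [0.4492, 0.2355, 0.1492]
tcp_rot: [[-0.0, 1.0, 0.0], [-0.0, 0.0, -1.0], [-1.0, -0.0, 0.0]]
contact_force: [-0.2, -0.7, -0.9]
opening: 0.0119
[0.4490378  0.23535575 0.14874537] [-0.11689454 -0.40986248 -1.51738498]
```

View pics/s14.png

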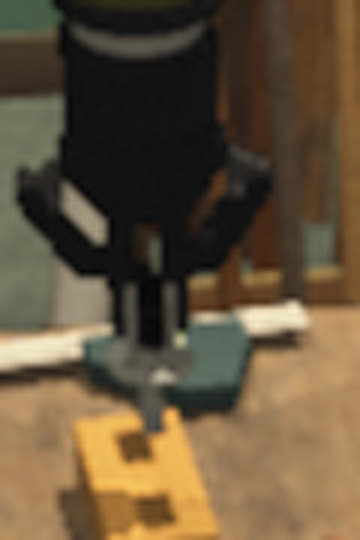

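```bash
python3 -m creep '[{"grip":0,"translation":[14,-44,0],"dr":[0,0,4]},{"grip":0,"translation":[15,-48,0],"dr":[0,0,4]},{"grip":0,"translation":[15,-48,0],"dr":[0,0,4]},{"grip":0,"translation":[15,-48,0],"dr":[0,0,2.4]},{"grip":0,"translation":[14,-44,0],"dr":[0,0,0]},{"grip":0,"translation":[10,-29,0],"dr":[0,0,0]},{"grip":0,"translation":[0,0,0],"dr":[0,0,0]},{"grip":0,"translation":[0,0,0],"dr":[0,0,0]}]';  python3 - <<'E'
from h import *
s=read_camera("side")
crop(s,300,130,360,220,6,"pics/s15.png"); o=readout.observe(); print(o["eef_pos"],o["contact_force"],o["tcp_rot"][:,1])
E
```

```text
time_s: 15.2
eef_pos: [0.532, -0.0247, 0.1486]
tcp_rot: [[-0.002, 0.969, 0.249], [0.001, 0.249, -0.969], [-1.0, -0.001, -0.001]]
contact_force: [0.7, 0.2, -1.3]
opening: 0.0123
[ 0.53202325 -0.02421495  0.14877934] [ 0.20792315 -0.21945136 -0.99956461] [ 0.96827253  0.24989426 -0.00108192]
```

View pics/s15.png

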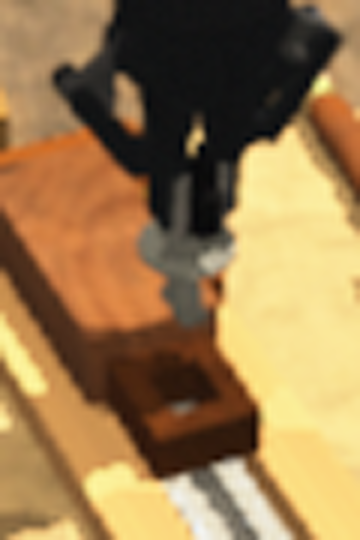

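```bash
python3 - <<'E'
from h import *
s=read_camera("side")
crop(s,315,165,347,197,18,"pics/s16.png")
for z in(.0955,.099,.1025): print(z,jf(ray(s,uc((190,306),300,130,6),z)*1000))
print(jf([532,-24.3]))
E
```

```text
0.0955 [[ 512.2 -154.5]]
0.099 [[ 510.4 -158.1]]
0.1025 [[ 508.6 -161.7]]
[[ 509.1 -156.3]]
```

View pics/s16.png

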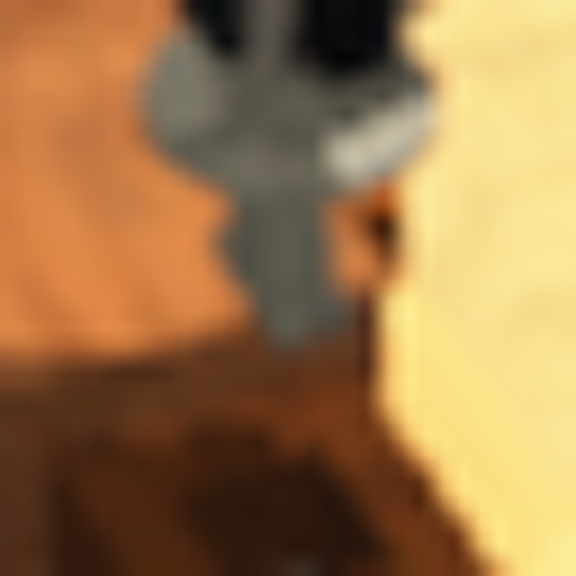

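```bash
python3 - <<'E'
from h import *
s=read_camera("side")
print(jf(ray(s,uc([(275,348),(345,328)],315,165,18),.0955)*1000))
print(jf(ray(s,uc([(215,248),(240,195),(325,200)],315,165,18),.1025)*1000))
E
```

```text
[[ 502.6 -165.4]
 [ 514.5 -165.5]]
[[ 500.4 -147.7]
 [ 509.2 -137.8]
 [ 520.9 -144.1]]
```

```bash
python3 -m creep '[{"grip":0,"translation":[0.4,-1.5,-15],"dr":[0,0,0]},{"grip":0,"translation":[0,0,-15],"dr":[0,0,0]},{"grip":0,"translation":[0,0,-8],"dr":[0,0,0]},{"grip":0,"translation":[0,0,-2],"dr":[0,0,0]},{"grip":0,"translation":[0,0,0],"dr":[0,0,0]},{"grip":0,"translation":[0,0,0],"dr":[0,0,0]}]';  python3 - <<'E'
from h import *
s=read_camera("side")
crop(s,315,175,347,211,16,"pics/s17.png"); o=readout.observe(); print(o["eef_pos"],jf(o["eef_pos"]*1000),o["contact_force"])
E
```

```text
time_s: 16.1
eef_pos: [0.5332, -0.027, 0.1097]
tcp_rot: [[0.001, 0.969, 0.248], [-0.0, 0.248, -0.969], [-1.0, 0.001, 0.0]]
contact_force: [0.3, -0.0, -1.6]
opening: 0.0119
[ 0.53319699 -0.02698967  0.10967637] [[ 509.6 -159.2]] [ 0.40545026  0.2575854  -1.24225095]
```

View pics/s17.png

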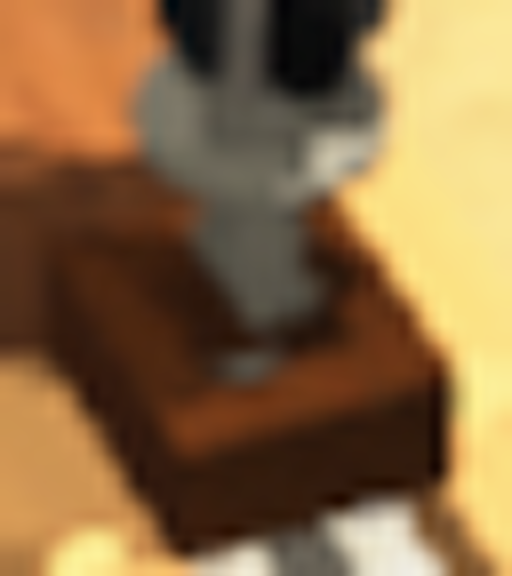

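```bash
python3 - <<'E'
from h import *
s=read_camera("side")
print("head",jf(ray(s,uc([(257,332),(325,306)],315,175,16),.0564)*1000))
print("slot near",jf(ray(s,uc([(222,384),(347,330)],315,175,16),.05)*1000))
E
```

```text
head [[ 503.8 -170.7]
 [ 517.7 -169.3]]
slot near [[ 495.5 -174.3]
 [ 521.8 -170.4]]
```

```bash
python3 -m creep '[{"grip":0,"translation":[-0.6,-0.1,-4],"dr":[0,0,0]},{"grip":0,"translation":[0,0,-4],"dr":[0,0,0]},{"grip":0,"translation":[0,0,-3],"dr":[0,0,0]}]' ; python3 -m creep '[{"grip":0,"translation":[0,0,-4],"dr":[0,0,0]},{"grip":0,"translation":[0,0,-4],"dr":[0,0,0]},{"grip":0,"translation":[0,0,-4],"dr":[0,0,0]}]'
```

```text
time_s: 16.58
eef_pos: [0.5322, -0.027, 0.0979]
tcp_rot: [[-0.0, 0.969, 0.249], [-0.0, 0.249, -0.969], [-1.0, -0.0, -0.0]]
contact_force: [-0.4, 0.3, -0.7]
opening: 0.0123
time_s: 16.95
eef_pos: [0.5323, -0.0271, 0.086]
tcp_rot: [[-0.0, 0.969, 0.249], [-0.0, 0.249, -0.969], [-1.0, -0.0, -0.0]]
contact_force: [-0.4, 0.0, -1.0]
opening: 0.012
```

```bash
python3 -m creep '[{"grip":0,"translation":[0,0,-3.5],"dr":[0,0,0]},{"grip":0,"translation":[0,0,-3.5],"dr":[0,0,0]},{"grip":0,"translation":[0,0,-1.5],"dr":[0,0,0]}]' ; python3 -m creep '[{"grip":0,"translation":[0,0,-1],"dr":[0,0,0]},{"grip":0,"translation":[0,0,-1],"dr":[0,0,0]}]'
```

```text
time_s: 17.32
eef_pos: [0.5322, -0.027, 0.0775]
tcp_rot: [[-0.0, 0.969, 0.249], [0.0, 0.249, -0.969], [-1.0, -0.0, -0.0]]
contact_force: [-0.2, -0.2, -2.0]
opening: 0.0118
time_s: 17.58
eef_pos: [0.5324, -0.027, 0.0758]
tcp_rot: [[0.0, 0.969, 0.249], [0.0, 0.249, -0.969], [-1.0, 0.0, 0.0]]
contact_force: [-0.1, -0.4, -1.0]
opening: 0.0119
```

```bash
python3 -m creep '[{"grip":0,"translation":[0,0,-0.7],"dr":[0,0,0]},{"grip":0,"translation":[0,0,-0.7],"dr":[0,0,0]}]'; python3 -m creep '[{"grip":0,"translation":[0,0,-0.7],"dr":[0,0,0]}]'
```

```text
time_s: 17.82
eef_pos: [0.5326, -0.0272, 0.0756]
tcp_rot: [[0.001, 0.969, 0.248], [0.0, 0.248, -0.969], [-1.0, 0.001, 0.0]]
contact_force: [-4.1, 0.2, 15.7]
opening: 0.0119
time_s: 17.95
eef_pos: [0.5327, -0.0272, 0.0755]
tcp_rot: [[0.002, 0.969, 0.248], [0.0, 0.248, -0.969], [-1.0, 0.002, 0.0]]
contact_force: [-5.5, 0.5, 24.2]
opening: 0.0116
```

```bash
python3 -c "
from h import *
o=readout.observe(); print(o['contact_force'],o['ft_torque'],o['eef_pos'])"; python3 -m creep '[{"grip":0,"translation":[0,0,1.2],"dr":[0,0,0]}]';python3 -c "
from h import *
o=readout.observe(); print(o['contact_force'],o['ft_torque'],o['eef_pos'],o['time_s'])"
```

```text
[-5.51382962  0.45783876 24.21273331] [0.08758118 1.50305725 0.04052646] [ 0.53267396 -0.02720323  0.07550104]
time_s: 18.08
eef_pos: [0.5324, -0.027, 0.0758]
tcp_rot: [[0.001, 0.969, 0.249], [0.0, 0.249, -0.969], [-1.0, 0.001, -0.0]]
contact_force: [-0.2, -0.3, -1.4]
opening: 0.0119
[-0.24891266 -0.25325887 -1.36672198] [-0.04583913  0.00604841  0.0082989 ] [ 0.53243631 -0.02703344  0.07579705] 18.075
```

```bash
python3 -m creep '[{"grip":0,"translation":[0,0,-0.5],"dr":[0,0,0]}]'; for i in 1; do python3 -m creep '[{"grip":0,"translation":[-0.97,-0.25,0],"dr":[0,0,0]}]' | grep -E "eef|force"; done;  python3 -m creep '[{"grip":0,"translation":[-0.97,-0.25,0],"dr":[0,0,0]}]' | grep -E "eef|force"
```

```text
time_s: 18.2
eef_pos: [0.5327, -0.0272, 0.0756]
tcp_rot: [[0.001, 0.969, 0.248], [0.0, 0.248, -0.969], [-1.0, 0.001, 0.0]]
contact_force: [-3.9, 0.7, 16.2]
opening: 0.0121
eef_pos: [0.5324, -0.0272, 0.0756]
contact_force: [-0.5, 0.9, 9.7]
eef_pos: [0.5321, -0.0273, 0.0757]
contact_force: [0.9, 0.7, 7.5]
```

```bash
python3 -m creep '[{"grip":0,"translation":[-0.97,-0.25,0],"dr":[0,0,0]}]' | grep -E "eef|force"
```

```text
eef_pos: [0.5319, -0.0273, 0.0756]
contact_force: [3.3, 2.2, 6.1]
```

```bash
python3 -m creep '[{"grip":0,"translation":[-0.97,-0.25,0],"dr":[0,0,0]}]' | grep -E "eef|force"
```

```text
eef_pos: [0.5315, -0.0275, 0.0757]
contact_force: [4.8, 1.5, 5.7]
```

```bash
python3 -m creep '[{"grip":0,"translation":[0,0,0],"dr":[0,0,0]}]' | grep -E "eef|force"; python3 -c "
from h import *
o=readout.observe(); print(o['contact_force'],o['ft_torque'],o['eef_pos'],o['time_s'])"
```

```text
eef_pos: [0.5313, -0.0276, 0.0756]
contact_force: [3.9, 1.6, 6.0]
[3.88473808 1.63951583 6.00408384] [ 0.57092383 -1.07486961  0.03611009] [ 0.53132506 -0.02756079  0.07562423] 18.825
```

```bash
python3 -m creep '[{"grip":0,"translation":[0,0,0.7],"dr":[0,0,0]},{"grip":0,"translation":[0,0,0],"dr":[0,0,0]}]' | grep -E "eef|force"; python3 -c "
from h import *
o=readout.observe(); print(o['contact_force'],jf(o['eef_pos']*1000),o['time_s'])"
```

```text
eef_pos: [0.5293, -0.0281, 0.0754]
contact_force: [2.8, 1.1, 3.9]
[2.83560902 1.14619995 3.94362254] [[ 505.5 -159.3]] 19.075
```

```bash
python3 -m creep '[{"grip":0,"translation":[0,0,0.5],"dr":[0,0,0]},{"grip":0,"translation":[0,0,0],"dr":[0,0,0]}]' | grep -E "eef|force"; python3 -c "
from h import *
o=readout.observe(); print(o['contact_force'],jf(o['eef_pos']*1000),o['time_s'],o['tcp_rot'][:,0])"
```

```text
eef_pos: [0.5271, -0.0282, 0.0749]
contact_force: [-0.3, 0.2, -1.1]
[-0.29148861  0.21263457 -1.11188544] [[ 503.4 -158.8]] 19.325 [-2.81963314e-03 -8.98640376e-05 -9.99996021e-01]
```

```bash
python3 -m creep '[{"grip":0,"translation":[0,0,0],"dr":[0,0,0]},{"grip":0,"translation":[0,0,0],"dr":[0,0,0]}]' ; python3 -c "
from h import *
o=readout.observe(); print(o['contact_force'],jf(o['eef_pos']*1000),o['time_s'])"
```

```text
time_s: 19.58
eef_pos: [0.5279, -0.0281, 0.0753]
tcp_rot: [[-0.001, 0.969, 0.248], [-0.0, 0.248, -0.969], [-1.0, -0.001, -0.0]]
contact_force: [0.4, -0.7, -1.2]
opening: 0.012
[ 0.35832036 -0.69050031 -1.20540268] [[ 504.2 -159. ]] 19.575
```

```bash
python3 -m creep '[{"grip":0,"translation":[0,0,-0.4],"dr":[0,0,0]}]' | grep -E "eef|force"
```

```text
eef_pos: [0.5282, -0.0281, 0.0751]
contact_force: [-0.2, -1.0, -2.1]
```

```bash
python3 -m creep '[{"grip":0,"translation":[0,0,-0.4],"dr":[0,0,0]}]' | grep -E "eef|force"
```

```text
eef_pos: [0.5284, -0.0281, 0.0747]
contact_force: [0.1, 1.3, -1.5]
```

```bash
python3 -m creep '[{"grip":0,"translation":[0,0,-0.4],"dr":[0,0,0]}]' | grep -E "eef|force"
```

```text
eef_pos: [0.5284, -0.0281, 0.0743]
contact_force: [-0.2, -0.3, -1.3]
```

```bash
python3 -m creep '[{"grip":0,"translation":[0,0,-0.8],"dr":[0,0,0]},{"grip":0,"translation":[0,0,-0.8],"dr":[0,0,0]}]' | grep -E "eef|force"
```

```text
eef_pos: [0.5284, -0.028, 0.0727]
contact_force: [0.1, -0.3, -1.4]
```

```bash
python3 -m creep '[{"grip":0,"translation":[0,0,-1],"dr":[0,0,0]},{"grip":0,"translation":[0,0,-1],"dr":[0,0,0]}]' | grep -E "eef|force"
```

```text
eef_pos: [0.5284, -0.0281, 0.0707]
contact_force: [-0.2, -0.2, -1.2]
```

```bash
python3 -m creep '[{"grip":0,"translation":[0,0,-1],"dr":[0,0,0]},{"grip":0,"translation":[0,0,-1],"dr":[0,0,0]}]' | grep -E "eef|force"
```

```text
eef_pos: [0.5284, -0.0281, 0.0687]
contact_force: [-0.0, -0.0, -0.6]
```

```bash
python3 -m creep '[{"grip":0,"translation":[0,0,-1],"dr":[0,0,0]},{"grip":0,"translation":[0,0,-1],"dr":[0,0,0]}]' | grep -E "eef|force"
```

```text
eef_pos: [0.5284, -0.0281, 0.0667]
contact_force: [-1.0, -0.5, 0.9]
```

```bash
python3 -m creep '[{"grip":0,"translation":[0,0,-1],"dr":[0,0,0]}]' | grep -E "eef|force"; python3 -c "
from h import *
o=readout.observe(); print(o['contact_force'],jf(o['eef_pos']*1000),o['time_s'])
s=read_camera('side');crop(s,300,160,360,220,9,'pics/s18.png')"
```

```text
eef_pos: [0.5284, -0.0281, 0.0659]
contact_force: [-1.0, -0.0, 2.3]
[-0.95416863 -0.00285742  2.27564387] [[ 504.7 -159. ]] 21.075
```

View pics/s18.png

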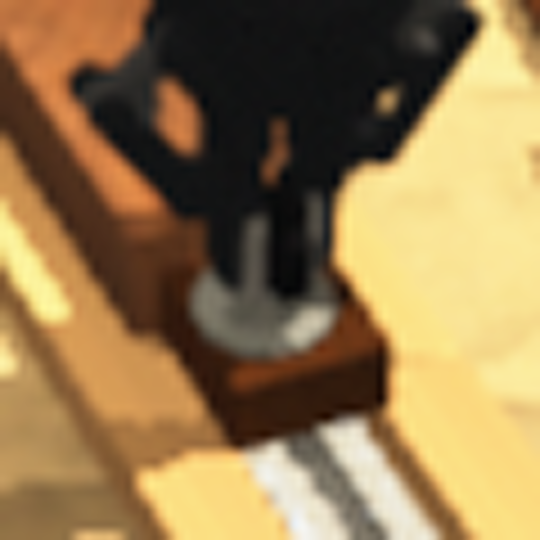

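```bash
python3 -m creep '[{"grip":0,"translation":[0,0,-1],"dr":[0,0,0]},{"grip":0,"translation":[0,0,-1],"dr":[0,0,0]}]' | grep -E "eef|force"
```

```text
eef_pos: [0.5285, -0.028, 0.0641]
contact_force: [-2.2, 0.7, 5.9]
```

```bash
python3 -m creep '[{"grip":0,"translation":[0,0,-1],"dr":[0,0,0]},{"grip":0,"translation":[0,0,-0.8],"dr":[0,0,0]}]' | grep -E "eef|force"
```

```text
eef_pos: [0.5285, -0.0281, 0.0625]
contact_force: [-3.1, -0.3, 10.2]
```

```bash
python3 -m creep '[{"grip":0,"translation":[0,0,-0.5],"dr":[0,0,0]},{"grip":0,"translation":[0,0,0],"dr":[0,0,0]}]' | grep -E "eef|force"
```

```text
eef_pos: [0.5285, -0.0281, 0.0621]
contact_force: [-2.3, 0.5, 10.7]
```

```bash
python3 -m creep '[{"grip":0,"translation":[-0.2,0,-0.3],"dr":[0,0,-4]},{"grip":0,"translation":[0,0,0],"dr":[0,0,-6]},{"grip":0,"translation":[0,0,0],"dr":[0,0,-6]}]'; python3 -c "
from h import *
o=readout.observe(); print(o['contact_force'],o['ft_torque'])"
```

```text
time_s: 22.25
eef_pos: [0.5279, -0.0279, 0.0619]
tcp_rot: [[-0.0, 1.0, -0.031], [0.001, -0.031, -1.0], [-1.0, -0.0, -0.001]]
contact_force: [-4.8, 1.2, 11.4]
opening: 0.0121
[-4.81091504  1.24399543 11.40804129] [0.21887392 1.0449673  0.13312809]
```

```bash
python3 -m creep '[{"grip":0,"translation":[-0.5,0,0],"dr":[0,0,-8]},{"grip":0,"translation":[-0.3,0,0],"dr":[0,0,-8]},{"grip":0,"translation":[0,0,0],"dr":[0,0,-8]}]'; python3 -c "
from h import *
o=readout.observe(); print(o['contact_force'],o['ft_torque'],o['qpos'])"
```

```text
time_s: 22.62
eef_pos: [0.5266, -0.0274, 0.0617]
tcp_rot: [[-0.001, 0.9, -0.436], [0.001, -0.436, -0.9], [-1.0, -0.002, -0.001]]
contact_force: [-5.0, 2.7, 10.9]
opening: 0.012
[-5.02819879  2.66198789 10.92738963] [0.59358243 1.28551908 0.14794038] [-14.3953781   34.12759047  22.56840225 112.91512873 -21.08362523
  37.01112125  -4.10704017]
```

```bash
python3 -m creep '[{"grip":0,"translation":[-0.6,0.3,0],"dr":[0,0,-8]},{"grip":0,"translation":[-0.5,0.3,0],"dr":[0,0,-8]},{"grip":0,"translation":[-0.2,0.2,0],"dr":[0,0,-8]}]'; python3 -c "
from h import *
o=readout.observe(); print(o['contact_force'],o['ft_torque'],o['qpos'])"
```

```text
time_s: 23.0
eef_pos: [0.5251, -0.0263, 0.0616]
tcp_rot: [[-0.002, 0.645, -0.764], [0.002, -0.764, -0.645], [-1.0, -0.002, 0.0]]
contact_force: [-5.1, 3.0, 11.1]
opening: 0.0117
[-5.13545774  3.03742369 11.05375029] [0.65900299 1.28090081 0.19616448] [-18.86100954  35.41328551  29.61069325 113.17908876 -27.54036868
  38.51130851 -21.58943603]
```

```bash
python3 -m creep '[{"grip":0,"translation":[-0.3,0.2,0],"dr":[0,0,-7]},{"grip":0,"translation":[-0.3,0.2,0],"dr":[0,0,-7]}]'; python3 -c "
from h import *
o=readout.observe(); print(o['contact_force'],o['ft_torque'],o['qpos'])"
```

```text
time_s: 23.25
eef_pos: [0.5248, -0.0258, 0.0616]
tcp_rot: [[-0.001, 0.442, -0.897], [0.002, -0.897, -0.442], [-1.0, -0.002, 0.0]]
contact_force: [-3.5, 2.7, 11.1]
opening: 0.0119
[-3.47682864  2.67526608 11.05193979] [0.6091559  1.03242738 0.20691472] [-21.35086352  36.35558482  33.69791231 113.28504424 -31.20550194
  39.63385511 -31.84844256]
```

```bash
python3 -m creep '[{"grip":0,"translation":[-0.2,0.1,0],"dr":[0,0,-4]},{"grip":0,"translation":[0,0,0],"dr":[0,0,-4]}]'; python3 -c "
from h import *
o=readout.observe(); print(o['contact_force'],o['ft_torque'],np.degrees(np.arctan2(*o['tcp_rot'][1::-1,1])))"
```

```text
time_s: 23.5
eef_pos: [0.5248, -0.0257, 0.0616]
tcp_rot: [[-0.001, 0.314, -0.949], [0.002, -0.949, -0.314], [-1.0, -0.002, 0.0]]
contact_force: [-4.8, 3.2, 11.0]
opening: 0.012
[-4.75291528  3.18316997 11.02710767] [0.63368223 1.03002484 0.15858062] -71.66944623550827
```

```bash
python3 -m creep '[{"grip":0,"translation":[0,0,0],"dr":[0,0,-2]},{"grip":0,"translation":[0,0,0],"dr":[0,0,-2]}]'|grep for; python3 -c "
from h import *
o=readout.observe(); print(o['contact_force'],o['ft_torque'],np.degrees(np.arctan2(*o['tcp_rot'][1::-1,1])))"
```

```text
contact_force: [-4.2, 2.6, 11.8]
[-4.15338484  2.59256907 11.77913057] [0.66598582 1.07595237 0.21826693] -75.60215662358371
```

```bash
python3 -m creep '[{"grip":0,"translation":[0,0,0],"dr":[0,0,-2]},{"grip":0,"translation":[0,0,0],"dr":[0,0,0]}]'|grep for; python3 -c "
from h import *
o=readout.observe(); print(o['contact_force'],o['ft_torque'],np.degrees(np.arctan2(*o['tcp_rot'][1::-1,1])))
s=read_camera('side');crop(s,300,160,360,220,9,'pics/s19.png')"
```

```text
contact_force: [-3.9, 3.3, 12.4]
[-3.94420276  3.30276862 12.40192224] [0.72033439 1.11235901 0.09683715] -77.56518369007016
```

View pics/s19.png

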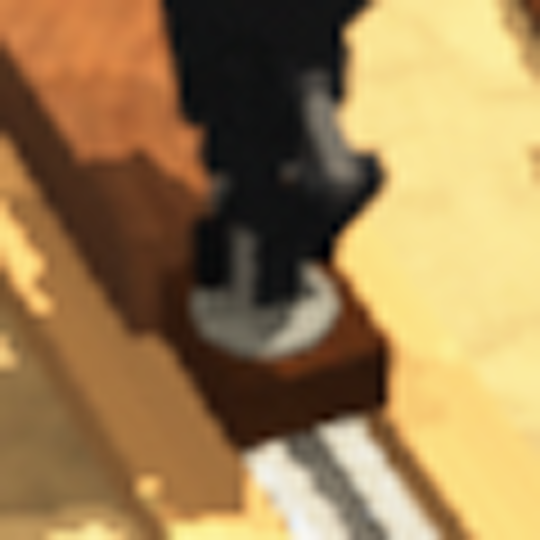

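```bash
python3 -m creep '[{"grip":0,"translation":[0,0,0],"dr":[0,0,-2]},{"grip":0,"translation":[0,0,0],"dr":[0,0,0]}]'|grep for; python3 -c "
from h import *
o=readout.observe(); print(o['contact_force'],o['ft_torque'],np.degrees(np.arctan2(*o['tcp_rot'][1::-1,1])))"
```

```text
contact_force: [-5.0, 3.7, 12.3]
[-4.96584095  3.73132068 12.3223742 ] [0.72751155 1.1784967  0.14401615] -79.56535589205467
```

```bash
python3 -m creep '[{"grip":0,"translation":[0,0,0],"dr":[0,0,-2]},{"grip":0,"translation":[0,0,0],"dr":[0,0,0]}]'|grep for; python3 -c "
from h import *
o=readout.observe(); print(o['contact_force'],o['ft_torque'],o['eef_pos'],np.degrees(np.arctan2(*o['tcp_rot'][1::-1,1])))"
```

```text
contact_force: [-4.5, 3.1, 12.4]
[-4.53656044  3.11863041 12.41467892] [0.77589721 1.18715197 0.10477706] [ 0.52440473 -0.0255072   0.06156792] -81.55814503422528
```

```bash
python3 -m creep '[{"grip":0,"translation":[0,0,0],"dr":[0,0,-2.5]},{"grip":0,"translation":[0,0,0],"dr":[0,0,0]}]'|grep for; python3 -c "
from h import *
o=readout.observe(); print(o['contact_force'],o['ft_torque'],o['eef_pos'],np.degrees(np.arctan2(*o['tcp_rot'][1::-1,1])))
s=read_camera('side');crop(s,315,170,345,200,20,'pics/s20.png')"
```

```text
contact_force: [-5.2, 3.6, 13.5]
[-5.18916064  3.60979209 13.49128583] [0.8739575  1.30758204 0.08124431] [ 0.52423951 -0.02541018  0.06152132] -84.07029722098196
```

View pics/s20.png

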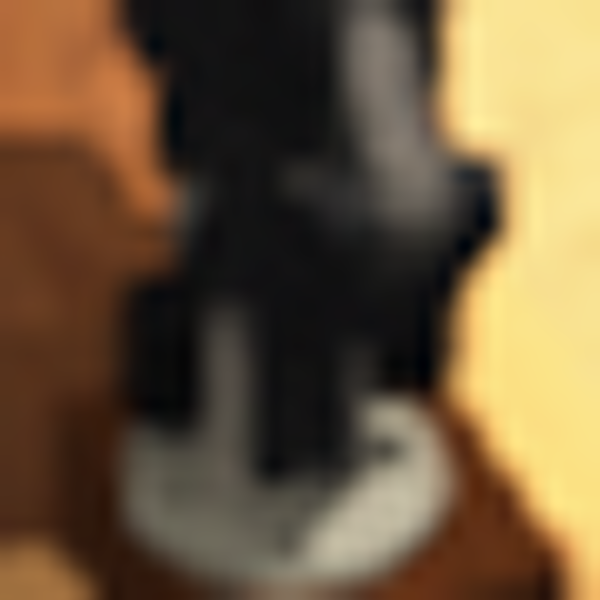

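```bash
python3 -m creep '[{"grip":0,"translation":[-0.3,0.2,0],"dr":[0,0,2.5]},{"grip":0,"translation":[0,0,0.6],"dr":[0,0,0]},{"grip":0,"translation":[0,0,0.6],"dr":[0,0,0]}]'|grep -E "eef|for"; python3 -m creep '[{"grip":0,"translation":[0,0,0.4],"dr":[0,0,0]},{"grip":0,"translation":[0,0,0],"dr":[0,0,0]}]'; python3 -c "
from h import *
o=readout.observe(); print(o['contact_force'],o['ft_torque'],o['eef_pos'],np.degrees(np.arctan2(*o['tcp_rot'][1::-1,1])))"
```

```text
eef_pos: [0.5243, -0.0258, 0.0626]
contact_force: [-3.6, 2.0, 7.6]
time_s: 25.48
eef_pos: [0.5243, -0.0258, 0.0628]
tcp_rot: [[-0.001, 0.147, -0.989], [0.001, -0.989, -0.147], [-1.0, -0.002, 0.001]]
contact_force: [-3.7, 2.8, 6.3]
opening: 0.0118
[-3.71895426  2.79357306  6.25957855] [0.54345224 0.90000315 0.01735483] [ 0.52427926 -0.02576697  0.06276277] -81.57189784518637
```

```bash
python3 -m creep '[{"grip":0,"translation":[0,0,0.3],"dr":[0,0,0]},{"grip":0,"translation":[0,0,0],"dr":[0,0,0]}]'|grep -E "eef|for"; python3 -m creep '[{"grip":0,"translation":[0,0,0.3],"dr":[0,0,0]},{"grip":0,"translation":[0,0,0],"dr":[0,0,0]}]'|grep -E "eef|for"
```

```text
eef_pos: [0.5243, -0.0258, 0.0628]
contact_force: [-3.8, 3.2, 3.3]
eef_pos: [0.5242, -0.0259, 0.0628]
contact_force: [-4.1, 4.8, -0.7]
```

```bash
python3 -m creep '[{"grip":0,"translation":[-0.6,0.9,0],"dr":[0,0,0]},{"grip":0,"translation":[0,0,0],"dr":[0,0,0]}]'|grep -E "eef|for"; python3 -m creep '[{"grip":0.06,"translation":[0,0,0],"dr":[0,0,0]},{"grip":0.2,"translation":[0,0,0],"dr":[0,0,0]},{"grip":0.4,"translation":[0,0,0],"dr":[0,0,0]},{"grip":0.45,"translation":[0,0,0],"dr":[0,0,0]},{"grip":0.45,"translation":[0,0,0],"dr":[0,0,0]}]' 20;  python3 -c "
from h import *
s=read_camera('side');crop(s,300,160,360,220,9,'pics/s21.png')"
```

```text
eef_pos: [0.5242, -0.0258, 0.0629]
contact_force: [-1.4, 1.3, -9.2]
time_s: 26.85
eef_pos: [0.5248, -0.0258, 0.0637]
tcp_rot: [[0.001, 0.146, -0.989], [-0.0, -0.989, -0.146], [-1.0, 0.0, -0.001]]
contact_force: [-0.7, -0.0, 0.1]
opening: 0.0388
```

View pics/s21.png

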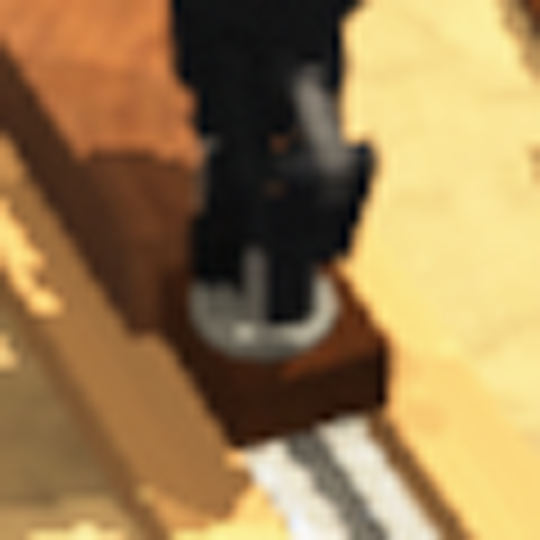

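```bash
python3 -m creep '[{"grip":0.45,"translation":[0,0,6],"dr":[0,0,0]},{"grip":0.45,"translation":[0,0,15],"dr":[0,0,0]},{"grip":0.45,"translation":[0,0,40],"dr":[0,0,0]},{"grip":0.45,"translation":[0,0,50],"dr":[0,0,0]},{"grip":0.45,"translation":[-10,50,30],"dr":[0,0,10]},{"grip":0.45,"translation":[-20,60,10],"dr":[0,0,10]},{"grip":0.45,"translation":[-20,60,0],"dr":[0,0,10]},{"grip":0.45,"translation":[-20,60,0],"dr":[0,0,10]}]';  python3 -m creep '[{"grip":0.45,"translation":[-20,60,0],"dr":[0,0,0]},{"grip":0.45,"translation":[0,0,0],"dr":[0,0,0]}]'; python3 -c "
from h import *
s=read_camera('side');crop(s,280,130,360,220,7,'pics/s22.png');t=read_camera('top');crop(t,205,160,345,245,5.5,'pics/t22.png')"
```

```text
time_s: 27.9
eef_pos: [0.4548, 0.2031, 0.2157]
tcp_rot: [[0.002, 0.751, -0.66], [0.001, -0.66, -0.751], [-1.0, 0.001, -0.002]]
contact_force: [0.7, 0.2, -0.3]
opening: 0.0385
time_s: 28.15
eef_pos: [0.4332, 0.2662, 0.2146]
tcp_rot: [[-0.001, 0.754, -0.657], [0.002, -0.657, -0.754], [-1.0, -0.002, -0.001]]
contact_force: [1.1, -0.5, -0.3]
opening: 0.0388
```

View pics/s22.png

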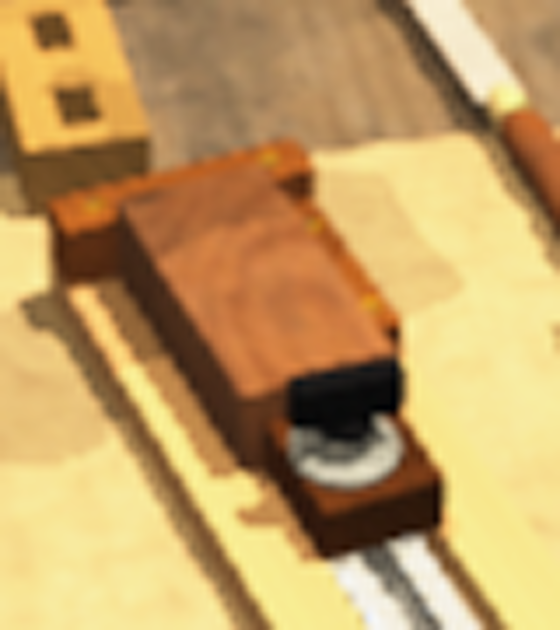

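View pics/t22.png

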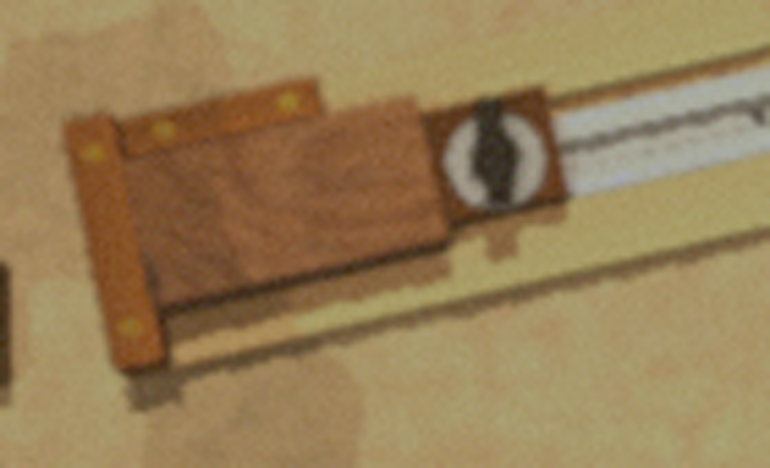

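```bash
python3 - <<'E'
from h import *
a=cv2.imread("pics/s_full12.png"); s=read_camera("side"); t=read_camera("top"); b=cv2.imread("pics/t_full12.png")
f=lambda i,x0,y0,x1,y1: np.float32(cv2.cvtColor(i,cv2.COLOR_BGR2GRAY)[y0:y1,x0:x1])
# block lower-right part + track end, vs static jig
print("side block shift px",cv2.phaseCorrelate(f(a,318,200,346,216),f(s["img"],318,200,346,216),cv2.createHanningWindow((28,16),cv2.CV_32F)))
print("offcut top view",cv2.phaseCorrelate(f(b,225,175,285,215),f(t["img"],225,175,285,215),cv2.createHanningWindow((60,40),cv2.CV_32F)))
w=uc([(487,100),(506,207)],205,160,5.5); X=ray(t,w,.082)*1000; d=X[0]-X[1]; print("wing",X[:,:2],np.linalg.norm(d[:2]),"angle from world x",np.degrees(np.arctan2(d[1],d[0])))
print(readout.observe()["time_s"])
E
```

```text
side block shift px ((-0.12464043456039064, -0.17504774630159936), 1.009952543179194)
offcut top view ((0.15928420843406954, 0.04798288928839867), 1.0130137858788173)
wing [[553.49209901 -19.89672693]
 [503.92102594 -29.78959784]] 50.54859227031361 angle from world x 11.286209632387987
28.35
```

```bash
python3 -c "
from cell import ticket; print(ticket.close_job())"
```

```text
the job is handed in; nothing more can be done
None
```

The job is done and handed in at about 28.4 s of the 72 s. The stop block holds the offcut snug against the cleat, and the stud is locked in the track.

**Block and offcut:** I gripped the block across the track and slid it until the offcut met the cleat. It stopped dead at about 17 N, and I eased that off before letting go. Later pictures put the block and offcut less than 0.2 px (about 0.5 mm) from where they were left.

**Finding the slot:** The first touch-down landed on a track lip. I pressed it to 24 N there, harder than I meant to, then backed off. I found the slot by feel about 4 mm nearer the robot than the block's centre line, and the head dropped through freely.

**Locking the stud:** I pushed the stud about 5 mm against its spring (about 12 N) and turned it clockwise.
- I never felt the hard stop. I turned the gripper to about 98°, then back to about 96° before letting go.
- A gentle pull up to about 9 N did not lift the stud, so the head is hooked under the lips.

**Last checks:** The final pictures show the wing square across the track, the collar flat on the block, and the robot clear of everything. From the picture I measured the stud's turn at about 93°, against about 96° from the gripper. I did not touch the mallet, gauge or chisel, but I did not check their positions separately at the end.

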